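# Stone the fixture bed, then load it with collars from the bin

### The job

Get the loading fixture ready: take the dressing stone from its rubber mat, lay it flat and lengthwise on the sprung bed at the bed's left end (the robot's left) and draw it slowly (over several seconds) along the line of crosses to the right end and back again to the left end, two unbroken strokes, pressing lightly and steadily so that the bed gives a few millimetres but does not bottom out, then lay it back in the middle of its mat. Only then lift the black collars out of the blue bin, all that are there, and stand each upright on a cross of its own on the bed, centred, its lug pointing straight at the fence. Leave the mallet, the flat black disc and the yellow tray where they are.

Things in the scene. Friction and masses are not known exactly. Their poses are not given: they have to be found in the camera images.
- fixture: The loading fixture: a dark cast base 130 (x) x 420 (y) x 12 mm, fixed to the bench, that carries a sprung aluminium bed plate of the same outline. Origin: centre of the base's underside, on the bench. +x points away from the robot, to the side with the fence; +y points along the bed to its left end as the robot sees it. On the robot's left or right, turned at most 0.1 rad.
- bed_mid (a point): Centre of the bed plate's flat upper face, 32 mm above the bench when not pressed; the axes are those of the fixture. The face is 420 mm long (y) and 130 mm deep (x); along its far edge stands a dark fence 8 mm thick and 10 mm high (from x = +57 to +65 mm).
- bed (a joint): How far the bed plate is pressed down, in m: 0 at the top stop to 0.008. It sinks straight down, always level; springs carry it: it starts to sink at about 2 N and gives 1.5 N per mm (5 N: 2 mm, 8 N: 4 mm, 14 N: 8 mm, the bottom stop).
- station1 (a point): Scribed cross 1 of 5 on the bed's centre line, at y = +140 mm from bed_mid (crosses 70 mm apart, no recess), on the upper face; the axes are those of the fixture.
- station2 (a point): Scribed cross 2 of 5 on the bed's centre line, at y = +70 mm from bed_mid (crosses 70 mm apart, no recess), on the upper face; the axes are those of the fixture.
- station3 (a point): Scribed cross 3 of 5 on the bed's centre line, at y = 0 mm from bed_mid (crosses 70 mm apart, no recess), on the upper face; the axes are those of the fixture.
- station4 (a point): Scribed cross 4 of 5 on the bed's centre line, at y = -70 mm from bed_mid (crosses 70 mm apart, no recess), on the upper face; the axes are those of the fixture.
- station5 (a point): Scribed cross 5 of 5 on the bed's centre line, at y = -140 mm from bed_mid (crosses 70 mm apart, no recess), on the upper face; the axes are those of the fixture.
- bin: Open blue plastic bin, 260 (x) x 350 (y) x 50 mm outside, walls and floor 4 mm thick, fixed to the bench on the side that the fixture is not. Origin: centre of its underside; its axes lie within 0.1 rad of the world's.
- collar1: Black cast clamp collar (3 to 5 are present, all alike; an absent one is None): cylinder 44 mm diameter, 28 tall, bore 26 mm open at the top; one lug, 14 mm wide (y), sticks out along +x to 40 mm from the axis, 4 to 24 mm above the underside. 0.1 to 0.15 kg. Origin: centre of the underside, z the axis. Stands upright in the bin, lug within 0.8 rad of the bin's +x. Grip the cylinder or the lug.
- collar2: Black clamp collar 2, exactly like collar1; None if absent. Origin: centre of its underside, z the cylinder's axis, +x towards the lug.
- collar3: Black clamp collar 3, exactly like collar1; None if absent. Origin: centre of its underside, z the cylinder's axis, +x towards the lug.
- collar4: Black clamp collar 4, exactly like collar1; None if absent. Origin: centre of its underside, z the cylinder's axis, +x towards the lug.
- collar5: Black clamp collar 5, exactly like collar1; None if absent. Origin: centre of its underside, z the cylinder's axis, +x towards the lug.
- lug1 (a point): Centre of collar 1's lug, 33 mm from its axis along +x, 14 mm above its underside.
- lug2 (a point): Centre of collar 2's lug, 33 mm from its axis along +x, 14 mm above its underside.
- lug3 (a point): Centre of collar 3's lug, 33 mm from its axis along +x, 14 mm above its underside.
- lug4 (a point): Centre of collar 4's lug, 33 mm from its axis along +x, 14 mm above its underside.
- lug5 (a point): Centre of collar 5's lug, 33 mm from its axis along +x, 14 mm above its underside.
- stone: Dressing stone: a flat grey abrasive slab 100 (x) x 44 (y) x 20 mm with a wooden grip rib on top, 70 (x) x 22 (y) mm, from 20 to 52 mm above the underside. About 0.3 kg. Origin: centre of its underside; x is its length. Grip the rib across its 22 mm (along y), fingertips above the slab (20 mm). It lies on the rubber mat.
- mat: Thin black rubber mat 150 (x) x 90 (y) x 4 mm, fixed to the bench between fixture and bin: the stone's place. Origin: centre of its underside.
- mallet: Bystander: rubber mallet, head 64 mm thick, 260 mm wooden handle, lying beyond the work. Origin under the handle.
- guard: Bystander: flat black guard disc, 110 mm diameter, 7 mm thick, lying near the robot. Origin: centre of its underside.
- tray: Bystander: empty yellow tray 140 x 180 x 50 mm beyond the work. Origin: centre of its underside.
Mind the look-alikes: they are no part of the job. Several things look just like the mat: the one meant starts farthest from the robot's base.

How it is judged (in metres and radians):
On the way, in this order (a step that is already met when the one before it is completed fails the run):
1. with all the collars still in the bin, the stone is pressed lightly (1.5 to 18 N, the bed not bottomed), flat and lengthwise, on the left end of the bed (y of stone in the frame of bed_mid above 0.12 m and angle between the x axis of stone and the y axis of bed_mid, either way round below 0.3 rad and value of joint bed below 0.0078 m and contact force between stone and fixture between 1.5 and 18 N and x of stone in the frame of bed_mid between -0.03 and 0.03 m and angle between stone's own z axis and vertical below 0.15 rad and horizontal distance between each of collar1, collar2, collar3, collar4, collar5 and bin below 0.2 m), for 0.2 s.
2. it slides on across the bed under steady light pressure for 1.5 s without a break (y of stone in the frame of bed_mid between -0.09 and 0.09 m and linear speed of stone above 0.01 m/s and angle between the x axis of stone and the y axis of bed_mid, either way round below 0.3 rad and value of joint bed below 0.0078 m and contact force between stone and fixture between 1.5 and 18 N and x of stone in the frame of bed_mid between -0.03 and 0.03 m and angle between stone's own z axis and vertical below 0.15 rad), for 1.5 s.
3. it reaches the right end, still pressed (y of stone in the frame of bed_mid below -0.12 m and angle between the x axis of stone and the y axis of bed_mid, either way round below 0.3 rad and value of joint bed below 0.0078 m and contact force between stone and fixture between 1.5 and 18 N and x of stone in the frame of bed_mid between -0.03 and 0.03 m and angle between stone's own z axis and vertical below 0.15 rad), for 0.05 s.
4. it slides back across the bed under steady light pressure for 1.5 s without a break (all of step 2), for 1.5 s.
5. it reaches the left end again, still pressed (y of stone in the frame of bed_mid above 0.12 m and angle between the x axis of stone and the y axis of bed_mid, either way round below 0.3 rad and value of joint bed below 0.0078 m and contact force between stone and fixture between 1.5 and 18 N and x of stone in the frame of bed_mid between -0.03 and 0.03 m and angle between stone's own z axis and vertical below 0.15 rad), for 0.05 s.
6. the stone lies back on its mat, let go, with all the collars still in the bin (horizontal distance between stone and mat below 0.03 m and z of stone in the frame of mat below 0.008 m and angle between stone's own z axis and vertical below 0.1 rad and linear speed of stone below 0.02 m/s and contact force between the fingers and stone below 0.1 N and horizontal distance between each of collar1, collar2, collar3, collar4, collar5 and bin below 0.2 m), for 0.2 s.
At the end, for the whole second after the job is handed in: The stone lies flat at rest with its centre within 30 mm of the mat's centre; every collar that is present stands upright (within 0.1 rad) at rest on the bed, its axis within 12 mm of a cross, each on its own, its lug towards the fence within 0.35 rad of square (horizontal distance between stone and mat below 0.03 m and z of stone in the frame of mat below 0.008 m and angle between each of stone, collar1, collar2, collar3, collar4, collar5's own z axis and vertical below 0.1 rad and linear speed of each of stone, collar1, collar2, collar3, collar4, collar5 below 0.02 m/s and (horizontal distance between collar1 and station1 below 0.012 m or horizontal distance between collar1 and station2 below 0.012 m or horizontal distance between collar1 and station3 below 0.012 m or horizontal distance between collar1 and station4 below 0.012 m or horizontal distance between collar1 and station5 below 0.012 m) and z of collar1 in the frame of bed_mid between -0.004 and 0.005 m and angle between the x axis of each of collar1, collar2, collar3, collar4, collar5 and the x axis of bed_mid, either way round below 0.35 rad and x of each of lug1, lug2, lug3, lug4, lug5 in the frame of bed_mid above 0.01 m and (horizontal distance between collar2 and station1 below 0.012 m or horizontal distance between collar2 and station2 below 0.012 m or horizontal distance between collar2 and station3 below 0.012 m or horizontal distance between collar2 and station4 below 0.012 m or horizontal distance between collar2 and station5 below 0.012 m) and z of collar2 in the frame of bed_mid between -0.004 and 0.005 m and (horizontal distance between collar3 and station1 below 0.012 m or horizontal distance between collar3 and station2 below 0.012 m or horizontal distance between collar3 and station3 below 0.012 m or horizontal distance between collar3 and station4 below 0.012 m or horizontal distance between collar3 and station5 below 0.012 m) and z of collar3 in the frame of bed_mid between -0.004 and 0.005 m and (horizontal distance between collar4 and station1 below 0.012 m or horizontal distance between collar4 and station2 below 0.012 m or horizontal distance between collar4 and station3 below 0.012 m or horizontal distance between collar4 and station4 below 0.012 m or horizontal distance between collar4 and station5 below 0.012 m) and z of collar4 in the frame of bed_mid between -0.004 and 0.005 m and (horizontal distance between collar5 and station1 below 0.012 m or horizontal distance between collar5 and station2 below 0.012 m or horizontal distance between collar5 and station3 below 0.012 m or horizontal distance between collar5 and station4 below 0.012 m or horizontal distance between collar5 and station5 below 0.012 m) and z of collar5 in the frame of bed_mid between -0.004 and 0.005 m); the robot touches nothing.
It fails at once if the mallet is moved more than 30 mm (distance of mallet from where it was at the start of the episode above 0.03 m).
It fails at once if the black disc is moved more than 30 mm (distance of guard from where it was at the start of the episode above 0.03 m).
It fails at once if the yellow tray is moved more than 30 mm (distance of tray from where it was at the start of the episode above 0.03 m).
Of collar1, collar2, collar3, collar4, collar5 only 3 to 5 are there at a start; the rules pass over those that are not, and their reading is None.
At some moment in a run one of collar1, collar2, collar3, collar4, collar5, stone may be knocked a few centimetres aside while the robot is not near it.
It also fails if it takes over 210 s, if anything falls off the work surface, if the arm or the gripper's body presses on something with over 40 N, if the wrist force passes 120 N, or if a joint passes its speed limit or range.

### The arm

A 6-joint arm with a two-finger parallel gripper is mounted at the origin on the work surface. World frame = base frame: x ahead of the robot, y to its left, z up, the work surface at z = 0. Lengths are in mm, angles in rad, forces in N, time in s.
With the tool pointing down it reaches from about 350 to 975 mm from the base axis. Payload 7.1 kg.
Tool frame: the origin (TCP) lies at the very end of the fingers, on their centre line; the grasp point (between the pads) lies 19 mm behind it; y points along the fingers, x is the direction in which the jaws open and shut, and the axes are right-handed (so a half turn about y gives the same grasp; the last joint's range is limited). The gripper opens to 88 mm and grips with 3 to 60 N. Pads are 20 mm wide; open, the fingers measure 115 mm over their backs; the gripper's body (75 mm by 178 mm) begins 61 mm behind the grasp point.
Start: joints at [1.281, 0.423, 1.63, -0, 1.089, -0.019], TCP at [167.157, 602.215, 196.075] pointing down, gripper open.
Joint ranges: [-3, 3], [-0.9, 2.11], [0.09, 2.58], [-1.31, 4.45], [0.11, 2.69], [-2.54, 2.54]. Speed limits (rad/s): [2.39, 2.39, 3.01, 3.14, 3.14, 3.14].

### API

Orientations are given as a rotation vector (axis times angle).
In Python, from workcell import ctrl gives the robot as it stands. The module is installed in compiled form; this text tells all that it offers.
- The arm moves only by the tool jog_arm, never from a script. Its argument "steps" is a list of rows, each an object with "turn": the turn, a rotation vector about the world's x, y, z scaled (see below), a list of three; "dp": the shift along the world's x, y, z scaled (see below), a list of three; "claw": the opening, from 0 (shut) to 1 (fully open). In form: [{"turn": [wx, wy, wz], "dp": [x, y, z], "claw": claw}, ...]. A call has 1 to 12 rows; each row is the pose to reach, as a shift and turn from the pose measured when the call began, turning the shorter way round; what a row does not reach only later rows make up. The controller multiplies each number of a shift by 80 mm and each number of a turn by pi rad. A row lasts 1/12 s, in which the tool goes at most 41.7 mm and 7.16 degrees, less where a joint would pass 70% of its speed; a pose out of reach is approached as far as the arm can. A call with a number of a shift or a turn outside -1 to 1 is refused whole. A call with a gripper value outside its range is refused whole. The fingers move at their own pace and stop on an object; the grip force is fixed at half the most. Time passes only in rows, so rows that repeat a pose let the fingers close. It gives the time, the measured TCP pose, the force and the opening at its end, in the units of the state.
- ctrl.get_obs(): the state, without advancing time (a new reading comes with each control period).
- ctrl.get_image(name): name is "scene" or "top" or "wrist"; returns a dict with "img" (480x640x3 uint8, red, green, blue), "range_z" (480x640 float32, mm along the optical axis (not along the pixel's ray), 0 where there is no reading), "fovy" (degrees; the focal length in pixels is half the picture's height over the tangent of half this angle, whatever the lens; pixels are square), "cx", "cy" (the principal point, pixels), "camera_from_world" (4x4, takes a point from world to camera coordinates); the wrist camera has in their place "hand_eye" (4x4, takes a point from camera to tool coordinates, whose origin is the TCP and whose axes are the tool frame's). Camera axes: x right, y down, z forward; pixel columns grow to the right and rows downward; lengths in mm; the calibration is good to about 2 mm. The wrist camera is an equidistant fisheye: a pixel r from the principal point sees the ray r / f radians off the axis. A picture is of the moment at which its call begins: read the wrist's pose just before it.
- ctrl.close_job(): hands the job in, once; it reports no verdict.
The state is a dict: "t": time; "qpos": joint angles; "qvel": joint speeds; "joint_torque": joint torques, N m; "ee_pos": TCP position; "orientation": TCP orientation; "ft_force": force on the tool from outside, world axes, zero at the start; "moment": the same for the moment, N m; "width": finger opening in mm.
Only numpy, scipy, OpenCV 4.12 (cv2) and the standard library are available. Lean on these libraries where they do the work, as an engineer would, in place of code of your own. Each camera call takes 0.05 s, during which the arm holds its last target.

## Working session

There is one attempt and no reset: what is moved stays moved. The work goes in short steps, Python scripts to look and compute and a tool call to move; the robot and the scene stay as the last step left them, time stands still between calls to the robot, and variables do not carry over. Pictures are saved under pics/ and viewed, and the job is handed in when it is done.

Besides the shell and the picture viewer there is one more tool, called after "Emit:" as name([rows], argument=value, ...), one row to a line, values as JSON. jog_arm: Moves the arm, as the interface text tells. Its arguments: {"type":"object","properties":{"steps":{"type":"array","items":{"type":"object","properties":{"turn":{"type":"array","items":{"type":"number"}},"dp":{"type":"array","items":{"type":"number"}},"claw":{"type":"number"}}}}},"required":["steps"]}

```bash
mkdir -p pics; cat > h.py <<'E'
import numpy as np, cv2
from workcell import ctrl
def snap(name,tag):
    o=ctrl.get_obs(); d=ctrl.get_image(name)
    np.savez(f'pics/{tag}.npz',obs_pos=o['ee_pos'],obs_or=o['orientation'],**d)
    cv2.imwrite(f'pics/{tag}.png',d['img'][:,:,::-1]); return o,d
def load(tag): return dict(np.load(f'pics/{tag}.npz'))
def world(d,u=None,v=None):
    f=240/np.tan(np.radians(float(d['fovy']))/2)
    V,U=np.mgrid[0:480,0:640].astype(float)
    z=d['range_z'].astype(float)
    P=np.stack([(U-d['cx'])/f*z,(V-d['cy'])/f*z,z,np.ones_like(z)],-1)
    return (P@np.linalg.inv(d['camera_from_world']).T)[...,:3]
E
python3 - <<'E'
from h import *
for n in('scene','top','wrist'):
    o,d=snap(n,n+'0')
    print(n,{k:(np.round(v,3).tolist()) for k,v in d.items() if k not in('img','range_z')})
print(ctrl.get_obs())
E
```

```text
scene {'fovy': 52.154, 'cx': 323.672, 'cy': 243.234, 'camera_from_world': [[0.37, 0.929, -0.012, -177.048], [0.784, -0.319, -0.532, -348.137], [-0.498, 0.188, -0.846, 1445.805], [0.0, 0.0, 0.0, 1.0]]}
top {'fovy': 46.893, 'cx': 318.822, 'cy': 234.203, 'camera_from_world': [[-0.01, -1.0, 0.003, -10.801], [-0.996, 0.01, -0.086, 464.381], [0.086, -0.004, -0.996, 1524.453], [0.0, 0.0, 0.0, 1.0]]}
wrist {'fovy': 65.706, 'cx': 320.442, 'cy': 240.183, 'hand_eye': [[1.0, -0.0, 0.001, -0.571], [-0.001, -0.292, 0.956, -188.808], [-0.0, -0.956, -0.292, 80.988], [0.0, 0.0, 0.0, 1.0]]}
{'t': 0.15, 'qpos': array([ 1.28097753e+00,  4.23688796e-01,  1.63045975e+00,  4.85409307e-06,
        1.08858492e+00, -1.90169266e-02]), 'qvel': array([ 1.68795785e-03,  2.28823996e-04, -4.21183018e-03,  2.53219315e-04,
        1.38771483e-05, -7.00318562e-04]), 'joint_torque': array([-1.45726208e-03, -5.44983745e+01, -2.73923707e+01,  6.44379412e-02,
        2.03996158e-02, -6.23512847e-05]), 'ee_pos': array([167.0504918 , 601.81280742, 195.48710374]), 'orientation': array([-1.32590491, -1.00675801,  1.0082958 ]), 'ft_force': array([ 0.24343998, -0.63888581,  1.05780514]), 'moment': array([ 0.0181358 ,  0.04772793, -0.01220865]), 'width': 87.76092516234559}
```

View pics/top0.png

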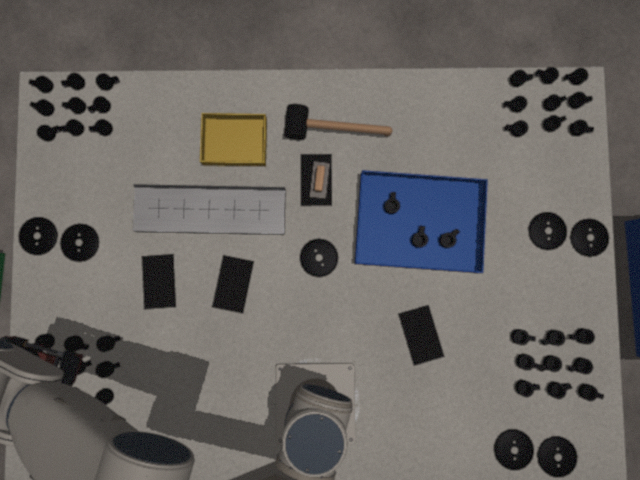

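View pics/scene0.png

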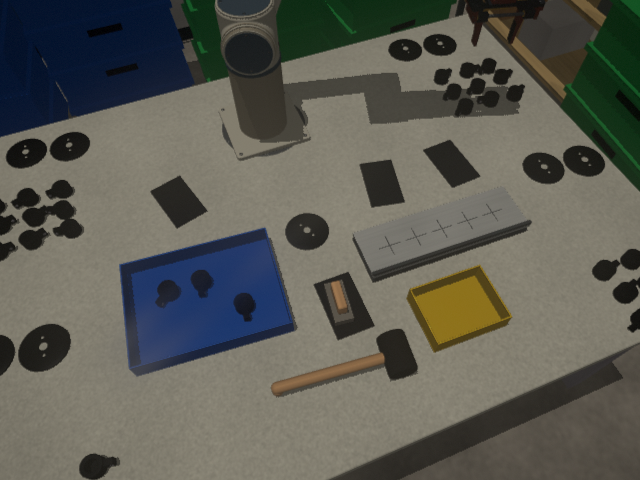

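The top view shows four mat-like rectangles at px (159,281), (232,284), (421,335) and (316,180). The last is farthest from the base and carries the stone, so it is the one meant. The bin holds three collars, at (392,204), (420,238) and (449,240). The black disc lies at (319,257).

```bash
cat > meas.py <<'E'
from h import *
import sys
def rect(mask):
    c,_=cv2.findContours(mask.astype(np.uint8),cv2.RETR_EXTERNAL,cv2.CHAIN_APPROX_NONE)
    return max(c,key=cv2.contourArea)
E
python3 - <<'E'
from h import *
d=load('top0'); W=world(d); im=d['img'].astype(int)
def box(mask,name):
    P=W[mask]; 
    r=cv2.minAreaRect(P[:,:2].astype(np.float32))
    print(name,np.round(r[0],1),np.round(r[1],1),'ang deg',round(r[2],2),'z',np.round(np.median(P[:,2]),1),len(P))
V,U=np.mgrid[0:480,0:640]
def roi(u0,v0,u1,v1): return (U>=u0)&(U<=u1)&(V>=v0)&(V<=v1)
g=im.sum(2)
box(roi(120,175,295,250)&(abs(W[...,2]-32)<5),'bed')
box(roi(120,175,295,250)&(W[...,2]>37),'fence')
box(roi(285,140,345,220)&(W[...,2]>35)&(W[...,2]<80),'rib')
box(roi(285,140,345,220)&(W[...,2]>12)&(W[...,2]<80),'stone')
box(roi(285,150,345,212)&(g<130),'mat+')
box(roi(345,160,500,280)&(W[...,2]>40),'bin')
box(roi(345,160,500,280)&(W[...,2]>15)&(W[...,2]<40)&(g<100),'coll')
m=(roi(362,185,478,262)&(W[...,2]>18)&(W[...,2]<45)).astype(np.uint8)
n,l,s,c=cv2.connectedComponentsWithStats(m)
for i in range(1,n):
    if s[i,4]>20: print(s[i],c[i],W[l==i].mean(0))
print(W[10:470:60,20:640:80,2].round(0))
a=cv2.resize(d['img'][140:280,110:500,::-1],None,fx=2,fy=2,interpolation=cv2.INTER_CUBIC);cv2.imwrite('pics/crop1.png',a)
E
```

```text
bed [536.8 291. ] [420.6 131.6] ang deg 88.35 z 31.2 5560
fence [521.7 228.2] [565.2 225.8] ang deg 73.25 z 40.4 653
rib [616.9 -17.4] [22.2 69.5] ang deg 83.19 z 53.5 204
stone [618.2  -4.9] [ 68.8 100.6] ang deg 83.07 z 25.6 556
mat+ [513.5  -6.4] [ 83.  362.7] ang deg 89.33 z 2.8 814
bin [ 473.3 -246.3] [451.2 315.7] ang deg 85.87 z 48.2 866
coll [ 499.2 -303.7] [336.3 246.3] ang deg 85.12 z 28.3 403
[384 192  16  22 180] [391.81111111 203.65      ] [ 546.89684596 -219.80845144   29.52672156]
[412 226  16  22 184] [419.93478261 237.48369565] [ 451.54847636 -295.89008058   29.0048654 ]
[439 229  21  19 183] [449.         238.45901639] [ 448.05113396 -376.59851564   28.58678952]
[[-749. -755. -744. -741. -765. -745. -740. -756.]
 [-748. -761. -744.   -4.    0.    3.   -4.   29.]
 [  -1.    5.   -6.    1.   25.    3.   -8.    5.]
 [   2.    3.   35.   36.   -4.   -3.   -5.   -0.]
 [  -2.   -5.   -5.   -8.    8.    3.   -5.    4.]
 [  -4.   -1.    1.    1.    3.    4.    3.   -1.]
 [ 631.   10.   -1.   -5.   12.   -1.   -5.   29.]
 [ 689.  785.    3.   -2.  388.   -1.   -3.    5.]]
```

View pics/crop1.png

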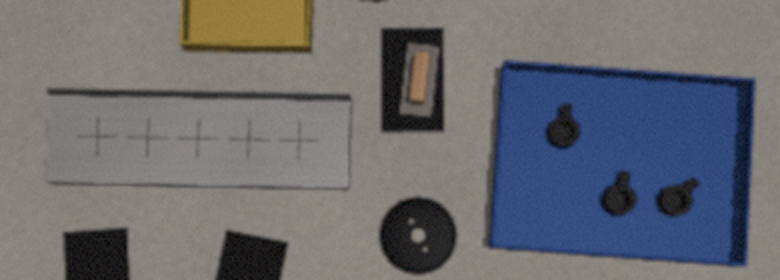

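View pics/wrist0.png

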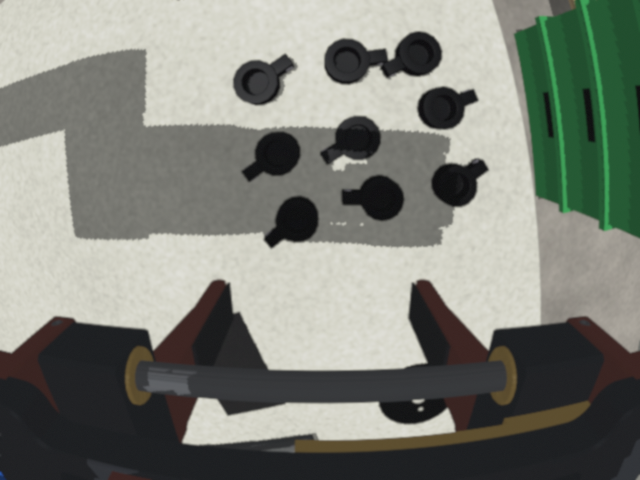

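```bash
cat >> h.py <<'E'
from scipy.spatial.transform import Rotation as Rn
def rayplane(d,uv,zw):
    f=240/np.tan(np.radians(float(d['fovy']))/2); M=np.linalg.inv(d['camera_from_world'])
    uv=np.atleast_2d(uv).astype(float)
    r=np.c_[(uv[:,0]-d['cx'])/f,(uv[:,1]-d['cy'])/f,np.ones(len(uv))]@M[:3,:3].T
    o=M[:3,3]; t=(zw-o[2])/r[:,2]; return (o+r*t[:,None])[:,:2]
def rp_box(d,mask,zw):
    V,U=np.nonzero(mask)
    c,_=cv2.findContours(mask.astype(np.uint8),cv2.RETR_EXTERNAL,cv2.CHAIN_APPROX_NONE)
    c=max(c,key=cv2.contourArea)[:,0,:]
    P=rayplane(d,c,zw); r=cv2.minAreaRect(P.astype(np.float32)); return np.round(r[0],1),np.round(r[1],1),round(r[2],2)
E
python3 - <<'E'
from h import *
for n in('top0','scene0'):
    d=load(n); W=world(d); im=d['img'].astype(int); g=im.sum(2); V,U=np.mgrid[0:480,0:640]
    X,Y,Z=W[...,0],W[...,1],W[...,2]
    near=(X>530)&(X<705)&(Y>-70)&(Y<65)&(Z<62)
    r,gg,b=im[...,0],im[...,1],im[...,2]
    wood=near&(r>b*1.35)&(r>60)
    print(n,'rib',rp_box(d,cv2.morphologyEx(wood.astype(np.uint8),cv2.MORPH_OPEN,np.ones((3,3))),56))
    dark=near&((g<130)|(Z>12))
    dm=cv2.morphologyEx(dark.astype(np.uint8),cv2.MORPH_OPEN,np.ones((3,3)))
    print('mat',rp_box(d,dm,4))
    bin_=(b>r*1.6)&(b>60)&(X>300)&(X<720)&(Y<-50)&(Y>-520)&(Z>-20)&(Z<70)
    print('binpix bbox z50',rp_box(d,cv2.morphologyEx(bin_.astype(np.uint8),cv2.MORPH_CLOSE,np.ones((5,5))),50))
    # collars: dark in bin
    for c in [(547,-220),(451,-296),(448,-376)]:
        m=(np.hypot(X-c[0]-5,Y-c[1])<55)&(g<105)&(Z>10)&(b<r*1.6+15)
        P=W[m]; C=P.mean(0)
        # fit
        from scipy.optimize import minimize
        # model: silhouettes top at z32 -> sdf of union
        vv,uu=np.nonzero((np.hypot(X-c[0],Y-c[1])<60)); 
        Q=rayplane(d,np.c_[uu,vv],32); lab=m[vv,uu]
        def cost(p):
            e=Q-p[:2]; cs,sn=np.cos(p[2]),np.sin(p[2]); x=e@[cs,sn]; y=e@[-sn,cs]
            s=np.minimum(np.hypot(x,y)-22,np.maximum(abs(y)-7,abs(x-20)-20))
            pr=1/(1+np.exp(np.clip(s/1.5,-30,30))); return ((pr-lab)**2).sum()
        best=min((minimize(cost,[c[0]+dx,c[1],a],method='Nelder-Mead') for dx in(-6,4) for a in(-.7,-.3,0,.3,.7)),key=lambda r:r.fun)
        print('collar',best.x.round(3),round(best.fun,1),m.sum())
d=load('top0'); z=d['img'][185:232,135:285]
print('R start\n',Rn.from_rotvec(ctrl.get_obs()['orientation']).as_matrix().round(3))
cv2.imwrite('pics/bed.png',cv2.resize(z[:,:,::-1],None,fx=5,fy=5,interpolation=cv2.INTER_CUBIC))
s=load('scene0')['img'][180:285,345:535]; cv2.imwrite('pics/bed2.png',cv2.resize(s[:,:,::-1],None,fx=4,fy=4,interpolation=cv2.INTER_CUBIC))
E
```

```text
top0 rib (array([616.4, -17.5]), array([23.1, 69.1]), 83.11)
mat (array([622.1,  -9.2]), array([ 79.9, 141.1]), 89.45)
binpix bbox z50 (array([ 495.2, -296. ]), array([349.5, 257.9]), 85.18)
collar [ 5.40102e+02 -2.16790e+02 -1.39000e-01] 97.8 113
collar [ 4.45448e+02 -2.91227e+02 -1.44000e-01] 118.4 93
collar [ 443.56  -368.328   -0.794] 124.3 88
scene0 rib (array([623.1, -21.9]), array([25.9, 81.6]), 82.57)
mat (array([621.7,  -9.1]), array([146.8,  87.5]), 0.35)
binpix bbox z50 (array([ 505. , -299.8]), array([349. , 276.9]), 85.22)
collar [ 5.48026e+02 -2.20942e+02 -1.32000e-01] 70.1 322
collar [ 4.53689e+02 -2.95171e+02 -2.53000e-01] 70.5 294
collar [ 363.557 -400.531    0.796] 112.0 112
R start
 [[ 0.268 -0.    -0.964]
 [ 0.964 -0.001  0.268]
 [-0.001 -1.     0.   ]]
```

View pics/bed.png

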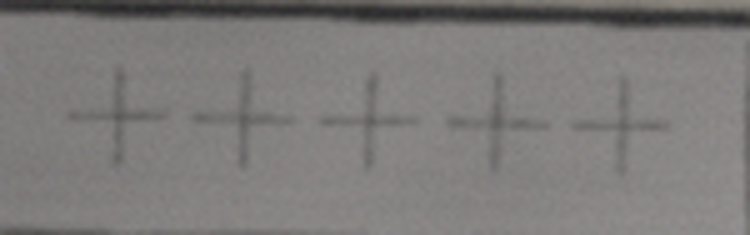

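View pics/bed2.png

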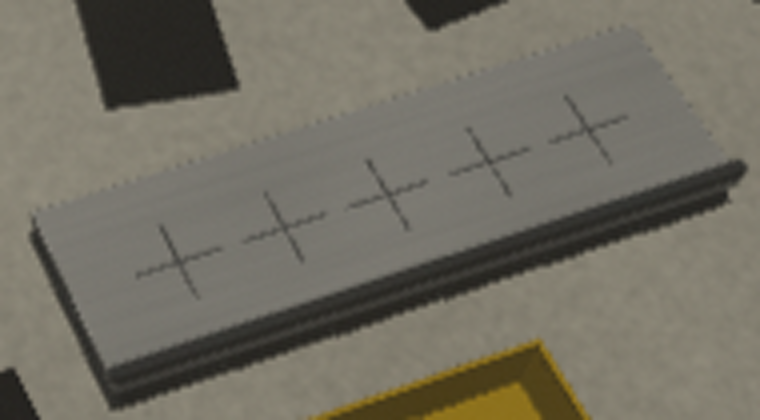

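The five crosses are clear in both views: top px about (158,208) to (259,210), and scene px about (492,212) to (389,245).

```bash
python3 - <<'E'
from h import *
for n,pts in(('top0',[(158.4,207.8),(208.6,208.8),(259.0,209.8)]),('scene0',[(491.9,211.9),(441.9,228.4),(389.4,245.1)])):
    P=rayplane(load(n),pts,32); print(n,P.round(1),'len',np.linalg.norm(P[0]-P[2]).round(1),'yaw',np.arctan2(-(P[0]-P[2])[0],(P[0]-P[2])[1]).round(4))
E
```

```text
top0 [[541.3 429.4]
 [537.1 290. ]
 [532.9 150.1]] len 279.5 yaw -0.0299
scene0 [[540.6 429.8]
 [537.3 289.7]
 [532.3 149.3]] len 280.6 yaw -0.0295
```

Emit:
jog_arm([
  {"turn": [0, 0, 0.05], "dp": [0.7, -0.97, 0], "claw": 0.6},
  {"turn": [0, 0, 0.05], "dp": [0.7, -0.97, 0], "claw": 0.6},
  {"turn": [0, 0, 0.05], "dp": [0.7, -0.97, 0], "claw": 0.6},
])

```text
t: 0.4
ee_pos: [224.3, 520.1, 194.7]
orientation: [-1.264, -1.123, 1.129]
ft_force: [0.5, 0.6, -0.9]
width: 71.1
```

Emit:
jog_arm([
  {"turn": [0, 0, 0], "dp": [0.7, -0.97, 0], "claw": 0.6},
  {"turn": [0, 0, 0], "dp": [0.7, -0.97, 0], "claw": 0.6},
  {"turn": [0, 0, 0], "dp": [0.7, -0.97, 0], "claw": 0.6},
])

```text
t: 0.65
ee_pos: [281.6, 439.2, 194.4]
orientation: [-1.266, -1.121, 1.129]
ft_force: [0.2, -0.5, 0.2]
width: 54.0
```

Emit:
jog_arm([
  {"turn": [0, 0, 0], "dp": [0.7, -0.95, 0], "claw": 0.6},
  {"turn": [0, 0, 0], "dp": [0.7, -0.95, 0], "claw": 0.6},
  {"turn": [0, 0, 0], "dp": [0.7, -0.95, 0], "claw": 0.6},
])

```text
t: 0.9
ee_pos: [339.2, 360.0, 194.3]
orientation: [-1.268, -1.118, 1.128]
ft_force: [0.4, 0.6, -0.0]
width: 52.7
```

Emit:
jog_arm([
  {"turn": [0, 0, 0], "dp": [0.7, -0.95, 0], "claw": 0.6},
  {"turn": [0, 0, 0], "dp": [0.7, -0.95, 0], "claw": 0.6},
  {"turn": [0, 0, 0], "dp": [0.7, -0.95, 0], "claw": 0.6},
])

```text
t: 1.15
ee_pos: [397.1, 281.1, 194.3]
orientation: [-1.27, -1.117, 1.126]
ft_force: [-0.6, 0.4, -0.4]
width: 52.8
```

Emit:
jog_arm([
  {"turn": [0, 0, 0], "dp": [0.7, -0.95, 0], "claw": 0.6},
  {"turn": [0, 0, 0], "dp": [0.7, -0.95, 0], "claw": 0.6},
  {"turn": [0, 0, 0], "dp": [0.7, -0.95, 0], "claw": 0.6},
])

```text
t: 1.4
ee_pos: [455.4, 202.2, 194.5]
orientation: [-1.272, -1.115, 1.124]
ft_force: [-1.0, 0.5, -0.1]
width: 52.7
```

Emit:
jog_arm([
  {"turn": [0, 0, 0], "dp": [0.7, -0.95, 0], "claw": 0.6},
  {"turn": [0, 0, 0], "dp": [0.7, -0.95, 0], "claw": 0.6},
  {"turn": [0, 0, 0], "dp": [0.7, -0.95, 0], "claw": 0.6},
])

```text
t: 1.65
ee_pos: [514.2, 123.1, 194.8]
orientation: [-1.275, -1.114, 1.121]
ft_force: [-0.5, 0.2, 0.5]
width: 52.6
```

Emit:
jog_arm([
  {"turn": [0, 0, 0], "dp": [0.5, -0.95, 0], "claw": 0.6},
  {"turn": [0, 0, 0], "dp": [0.5, -0.95, 0], "claw": 0.6},
  {"turn": [0, 0, 0], "dp": [0.5, -0.95, 0], "claw": 0.6},
  {"turn": [0, 0, 0], "dp": [0.5, -0.95, 0], "claw": 0.6},
  {"turn": [0, 0, 0], "dp": [0.5, -0.95, 0], "claw": 0.6},
])

```text
t: 2.07
ee_pos: [553.8, 47.2, 194.4]
orientation: [-1.275, -1.112, 1.12]
ft_force: [-0.9, 1.1, 0.1]
width: 52.6
```

```bash
cat >> h.py <<'E'
def wworld(d,uv=None,zw=None):
    """wrist: fisheye. uv None -> depth world map; else intersect rays with plane z=zw"""
    f=240/np.tan(np.radians(float(d['fovy']))/2)
    R=Rn.from_rotvec(d['obs_or']).as_matrix(); T=np.eye(4);T[:3,:3]=R;T[:3,3]=d['obs_pos']; M=T@d['hand_eye']
    if uv is None: V,U=np.mgrid[0:480,0:640].astype(float)
    else: uv=np.atleast_2d(uv).astype(float); U,V=uv[:,0],uv[:,1]
    x,y=U-d['cx'],V-d['cy']; r=np.hypot(x,y)+1e-9; th=r/f
    ray=np.stack([x/r*np.tan(th),y/r*np.tan(th),np.ones_like(r)],-1)@M[:3,:3].T
    if uv is None: return M[:3,3]+ray*d['range_z'][...,None]
    t=(zw-M[2,3])/ray[:,2]; return (M[:3,3]+ray*t[:,None])
def jaw(o=None):
    o=o or ctrl.get_obs(); R=Rn.from_rotvec(o['orientation']).as_matrix(); return np.arctan2(R[1,0],R[0,0]),R
E
python3 - <<'E'
from h import *
o,d=snap('wrist','w1'); print(o['t'],o['ee_pos'].round(1),jaw(o)[0],jaw(o)[1].round(3).tolist())
d=load('w1'); W=wworld(d); im=d['img'].astype(int); r,b=im[...,0],im[...,2]
near=(np.abs(W[...,0]-617)<70)&(np.abs(W[...,1]+17)<70)
m=near&(W[...,2]>45)&(W[...,2]<62); P=W[m]; print(m.sum(),cv2.minAreaRect(P[:,:2].astype(np.float32)),np.median(P[:,2]))
E
```

```text
2.0667 [553.8  47.2 194.4] 1.4432880568636275 [[0.127, 0.002, -0.992], [0.992, -0.009, 0.127], [-0.009, -1.0, -0.003]]
1026 ((617.100830078125, -18.124128341674805), (22.927566528320312, 69.54130554199219), 82.70796966552734) 55.32098107992755
```

View pics/w1.png

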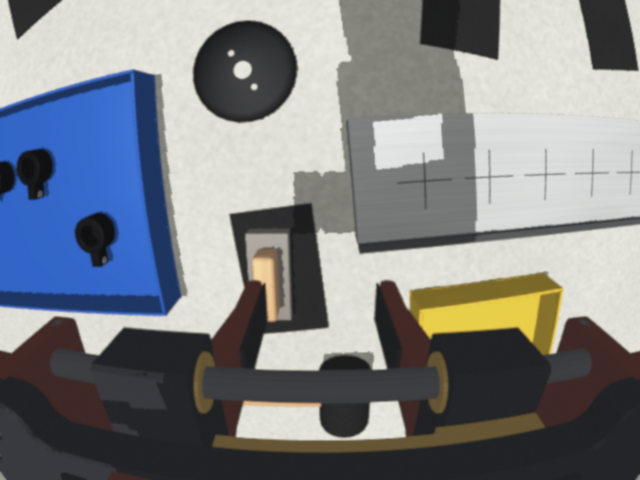

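The wrist view puts the rib at px (265,285). It gives the stone at (617,-18), which agrees with the top view.

Emit:
jog_arm([
  {"turn": [0.003, 0, 0.001], "dp": [0.78, -0.81, 0], "claw": 0.6},
  {"turn": [0.003, 0, 0.001], "dp": [0.78, -0.81, 0], "claw": 0.6},
  {"turn": [0.003, 0, 0.001], "dp": [0.78, -0.81, -0.5], "claw": 0.6},
  {"turn": [0.003, 0, 0.001], "dp": [0.78, -0.81, -0.8], "claw": 0.6},
  {"turn": [0.003, 0, 0.001], "dp": [0.78, -0.81, -0.8], "claw": 0.6},
  {"turn": [0.003, 0, 0.001], "dp": [0.78, -0.81, -0.8], "claw": 0.6},
])

```text
t: 2.62
ee_pos: [614.3, -15.3, 129.5]
orientation: [-1.262, -1.118, 1.12]
ft_force: [-0.6, -0.3, -0.3]
width: 52.7
```

Emit:
jog_arm([
  {"turn": [0, 0, 0], "dp": [0, 0, -0.3], "claw": 0.6},
  {"turn": [0, 0, 0], "dp": [0, 0, -0.6], "claw": 0.6},
  {"turn": [0, 0, 0], "dp": [0, 0, -0.6], "claw": 0.6},
  {"turn": [0, 0, 0], "dp": [0, 0, -0.6], "claw": 0.6},
  {"turn": [0, 0, 0], "dp": [0, 0, -0.6], "claw": 0.6},
])

```text
t: 3.03
ee_pos: [615.5, -14.6, 83.8]
orientation: [-1.264, -1.121, 1.119]
ft_force: [0.2, -0.2, 0.4]
width: 52.5
```

Emit:
jog_arm([
  {"turn": [0, 0, 0], "dp": [0.02, -0.04, -0.3], "claw": 0.6},
  {"turn": [0, 0, 0], "dp": [0.02, -0.04, -0.5], "claw": 0.6},
  {"turn": [0, 0, 0], "dp": [0.02, -0.04, -0.65], "claw": 0.6},
  {"turn": [0, 0, 0], "dp": [0.02, -0.04, -0.65], "claw": 0.6},
  {"turn": [0, 0, 0], "dp": [0.02, -0.04, -0.65], "claw": 0.6},
  {"turn": [0, 0, 0], "dp": [0.02, -0.04, -0.65], "claw": 0.6},
])

```text
t: 3.53
ee_pos: [618.0, -17.8, 33.1]
orientation: [-1.265, -1.123, 1.118]
ft_force: [0.2, -0.7, 0.5]
width: 52.7
```

```bash
python3 - <<'E'
from h import *
o=ctrl.get_obs(); print(o['ee_pos'].round(1),jaw(o)[0].round(3),jaw(o)[1].round(3).tolist(),o['ft_force'].round(1))
E
```

```text
[618.  -17.8  33.1] 1.45 [[0.12, 0.003, -0.993], [0.993, 0.001, 0.12], [0.001, -1.0, -0.003]] [ 0.2 -0.7  0.5]
```

Aligned. I'll close on the rib, then lift.

Emit:
jog_arm([
  {"claw": 0, "dp": [0, 0, 0], "turn": [0, 0, 0]},
  {"claw": 0, "dp": [0, 0, 0], "turn": [0, 0, 0]},
  {"claw": 0, "dp": [0, 0, 0], "turn": [0, 0, 0]},
  {"claw": 0, "dp": [0, 0, 0], "turn": [0, 0, 0]},
  {"claw": 0, "dp": [0, 0, 0], "turn": [0, 0, 0]},
  {"claw": 0, "dp": [0, 0, 0], "turn": [0, 0, 0]},
  {"claw": 0, "dp": [0, 0, 0], "turn": [0, 0, 0]},
])

```text
t: 4.12
ee_pos: [618.0, -17.8, 33.0]
orientation: [-1.265, -1.122, 1.118]
ft_force: [1.6, 0.3, -0.2]
width: 9.7
```

Emit:
jog_arm([
  {"claw": 0, "dp": [0, 0, 0.2], "turn": [0, 0, 0]},
  {"claw": 0, "dp": [0, 0, 0.6], "turn": [0, 0, 0]},
  {"claw": 0, "dp": [0, 0, 0.99], "turn": [0, 0, 0]},
  {"claw": 0, "dp": [0, 0, 0.99], "turn": [0, 0, 0]},
  {"claw": 0, "dp": [0, 0, 0.99], "turn": [0, 0, 0]},
  {"claw": 0, "dp": [0, 0, 0.99], "turn": [0, 0, 0]},
])

```text
t: 4.62
ee_pos: [617.6, -17.8, 111.9]
orientation: [-1.265, -1.122, 1.118]
ft_force: [-0.6, 1.0, -0.6]
width: 0.5
```

```bash
python3 - <<'E'
from h import *
o,d=snap('wrist','w2'); o,d=snap('top','top1')
cv2.imwrite('pics/top1c.png',cv2.resize(d['img'][120:300,120:500,::-1],None,fx=2,fy=2))
E
```

```text
(no output)
```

View pics/w2.png

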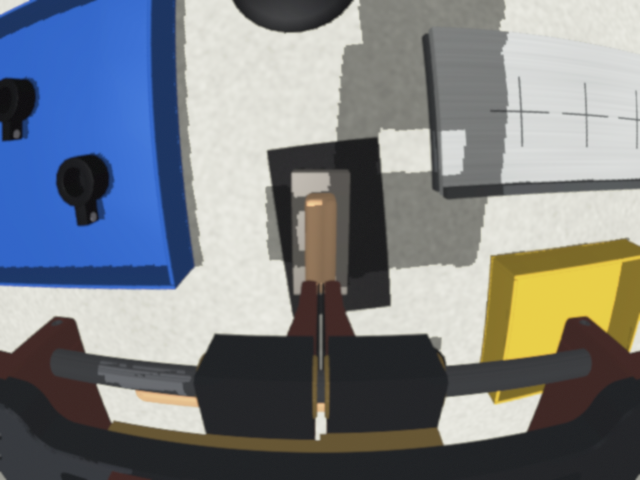

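View pics/top1c.png

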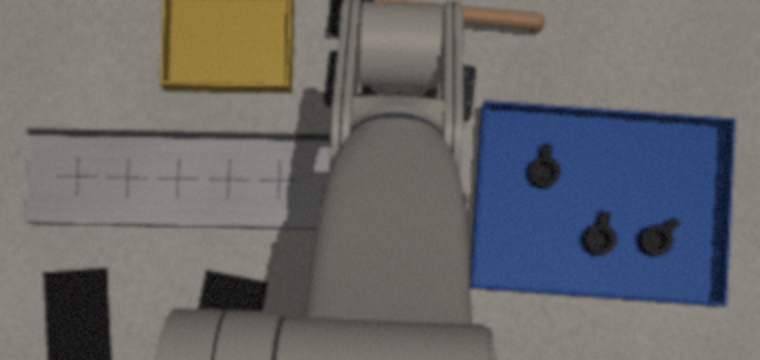

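The rib is now at px (320,235), nearer the robot than the jaws, so it moved. I'll measure it again.

```bash
python3 - <<'E'
from h import *
d=load('w2'); W=wworld(d); im=d['img'].astype(int); print(d['obs_pos'])
near=(np.abs(W[...,0]-600)<100)&(np.abs(W[...,1]+17)<80)
V,U=np.mgrid[0:480,0:640]
for lo,hi in((45,62),(15,32)):
    m=near&(W[...,2]>lo)&(W[...,2]<hi)&(V<300); P=W[m]; print(m.sum(),cv2.minAreaRect(P[:,:2].astype(np.float32)),np.median(P[:,2]))
# mat edges via corners px
print(wworld(d,[(268,151),(376,138),(389,304),(293,312)],4).round(1))
print(wworld(d,[(305,196),(336,196),(292,172),(350,172)],24).round(1))
print(wworld(d,[(320,194),(320,300)],56).round(1))
E
```

```text
[617.5970953  -17.78330711 111.94125434]
2596 ((612.659912109375, -17.668209075927734), (21.755290985107422, 60.741004943847656), 82.963623046875) 55.74899635011211
3700 ((617.9393310546875, -18.278034210205078), (43.93476104736328, 100.2367935180664), 82.90264129638672) 24.013778121513923
[[548.4 -51.6   4. ]
 [548.3  34.9   4. ]
 [694.5  35.    4. ]
 [691.5 -51.8   4. ]]
[[585.1 -25.8  24. ]
 [587.9  -2.5  24. ]
 [565.7 -33.1  24. ]
 [571.    9.9  24. ]]
[[579.4 -13.7  56. ]
 [656.8 -23.1  56. ]]
```

```bash
python3 - <<'E'
from h import *
for t in('w1','w2'):
    d=load(t); f=240/np.tan(np.radians(float(d['fovy']))/2)
    for name,p in(('TCP',[0,0,0,1]),('grasp',[0,-19,0,1]),('jawL',[-26,0,0,1]),('jawR',[26,0,0,1])):
        c=np.linalg.inv(d['hand_eye'])@p; th=np.arctan2(np.hypot(c[0],c[1]),c[2]); ph=np.arctan2(c[1],c[0])
        print(t,name,(d['cx']+f*th*np.cos(ph)).round(0),(d['cy']+f*th*np.sin(ph)).round(0),c[2].round(0))
d=load('w2'); W=wworld(d)
R=Rn.from_rotvec(d['obs_or']).as_matrix()
for v in range(278,345,8):
    p=(W[v,308]-d['obs_pos'])@R; q=(W[v,333]-d['obs_pos'])@R; print(v,p.round(0),q.round(0),d['range_z'][v,308])
print(ctrl.get_obs()['width'])
E
```

```text
w1 TCP 321.0 281.0 204.0
w1 grasp 321.0 296.0 186.0
w1 jawL 274.0 281.0 204.0
w1 jawR 368.0 281.0 204.0
w2 TCP 321.0 281.0 204.0
w2 grasp 321.0 296.0 186.0
w2 jawL 274.0 281.0 204.0
w2 jawR 368.0 281.0 204.0
278 [ -9.  57. -22.] [  9.  57. -22.] 264.77094
286 [ -6. -34.  12.] [  5. -34.  12.] 168.43462
294 [ -6. -42.  12.] [  5. -43.  12.] 160.34624
302 [ -6. -51.  12.] [  5. -50.  12.] 151.81538
310 [ -5. -56.  11.] [  5. -57.  12.] 146.95177
318 [ -5. -64.  12.] [  4. -63.  11.] 139.2053
326 [ -5. -70.  12.] [  4. -71.  13.] 133.41998
334 [ -5. -76.  12.] [  4. -76.  12.] 128.09227
342 [  -3. -114.   33.] [   2. -114.   33.] 85.31605
0.5988758976639469
```

```bash
python3 - <<'E'
from h import *
for t in('wrist0','w1','w2'):
    d=load(t); W=wworld(d); R=Rn.from_rotvec(d['obs_or']).as_matrix()
    T=(W-d['obs_pos'])@R
    m=(d['range_z']>0)&(abs(T[...,0])<62)&(T[...,1]<25)&(T[...,1]>-75)&(abs(T[...,2])<30)
    for a,b in((-60,-2),(2,60)):
        mm=m&(T[...,0]>a)&(T[...,0]<b); P=T[mm]
        print(t,mm.sum(),'max y',np.sort(P[:,1])[-8:].round(1),[ (y,P[(P[:,1]>y)&(P[:,1]<y+6)][:,[0,2]].min(0).round(0).tolist(),P[(P[:,1]>y)&(P[:,1]<y+6)][:,[0,2]].max(0).round(0).tolist()) for y in(-60,-48,-36,-30) if ((P[:,1]>y)&(P[:,1]<y+6)).any()])
a=load('w1')['img'][260:400,180:460,::-1]; cv2.imwrite('pics/f.png',cv2.resize(a,None,fx=2.8,fy=2.8))
o,d=snap('scene','s2'); cv2.imwrite('pics/s2c.png',cv2.resize(d['img'][150:400,200:500,::-1],None,fx=2.4,fy=2.4))
E
```

```text
wrist0 2495 max y [-26.8 -26.6 -26.6 -26.6 -26.4 -26.3 -26.3 -25. ] [(-60, [-53.0, -10.0], [-44.0, 13.0]), (-48, [-54.0, -10.0], [-44.0, 12.0]), (-36, [-53.0, -10.0], [-44.0, 12.0]), (-30, [-54.0, -10.0], [-44.0, 12.0])]
wrist0 2477 max y [-26.8 -26.8 -26.5 -26.4 -26.4 -26.3 -26.2 -26.1] [(-60, [43.0, -10.0], [52.0, 13.0]), (-48, [43.0, -9.0], [53.0, 12.0]), (-36, [43.0, -10.0], [52.0, 12.0]), (-30, [43.0, -10.0], [52.0, 12.0])]
w1 2088 max y [-26.7 -26.6 -26.3 -26.2 -26.2 -26.1 -25.8 -25.6] [(-60, [-37.0, -9.0], [-26.0, 13.0]), (-48, [-35.0, -9.0], [-26.0, 13.0]), (-36, [-35.0, -10.0], [-26.0, 12.0]), (-30, [-35.0, -9.0], [-26.0, 12.0])]
w1 2108 max y [-27.1 -27.1 -27.  -27.  -26.9 -26.6 -26.2 -25.5] [(-60, [26.0, -9.0], [36.0, 12.0]), (-48, [26.0, -9.0], [35.0, 13.0]), (-36, [26.0, -9.0], [35.0, 13.0]), (-30, [26.0, -9.0], [35.0, 12.0])]
w2 1089 max y [-27.8 -27.7 -27.5 -27.1 -26.9 -26.9 -26.4 -26. ] [(-60, [-11.0, 11.0], [-2.0, 13.0]), (-48, [-10.0, 11.0], [-2.0, 12.0]), (-36, [-10.0, 11.0], [-2.0, 12.0]), (-30, [-9.0, 11.0], [-2.0, 12.0])]
w2 984 max y [-27.7 -27.7 -27.6 -27.4 -26.8 -26.4 -26.3 -26.2] [(-60, [2.0, 11.0], [10.0, 13.0]), (-48, [2.0, 11.0], [9.0, 12.0]), (-36, [2.0, 11.0], [9.0, 12.0]), (-30, [2.0, 11.0], [8.0, 12.0])]
```

View pics/f.png

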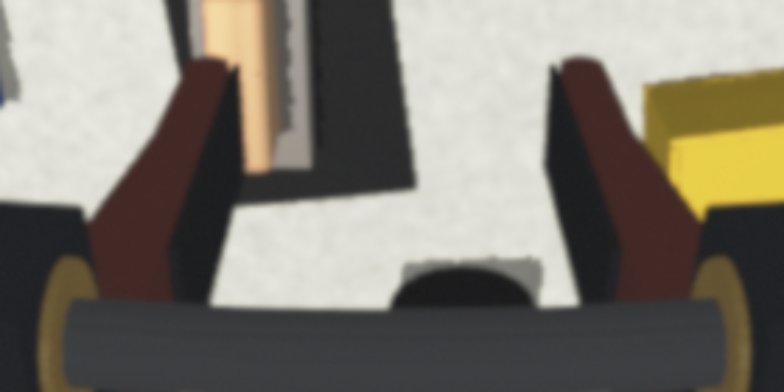

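View pics/s2c.png

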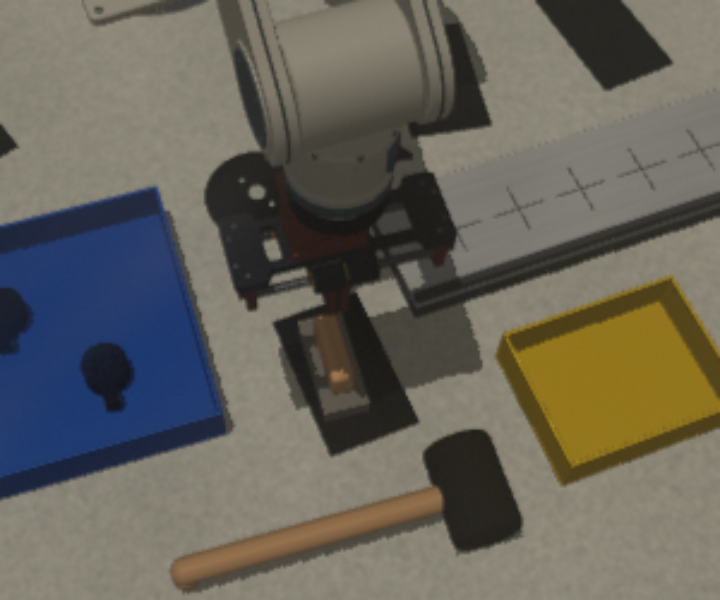

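The wrist depth shows the fingers ending about 26 mm short of the reported TCP. Closing at "33" therefore put the real tips at about 59 mm, just above the 56 mm rib top, which explains the miss. I'll treat the tip as ee_z + 26 and descend to about 6.

Emit:
jog_arm([
  {"claw": 0.6, "dp": [0, 0, 0], "turn": [0, 0, 0]},
  {"claw": 0.6, "dp": [0, 0, 0], "turn": [0, 0, 0]},
  {"claw": 0.6, "dp": [0, 0, 0], "turn": [0, 0, 0]},
  {"claw": 0.6, "dp": [0, 0, 0], "turn": [0, 0, 0]},
  {"claw": 0.6, "dp": [0, 0, 0], "turn": [0, 0, 0]},
  {"claw": 0.6, "dp": [0, 0, 0], "turn": [0, 0, 0]},
  {"claw": 0.6, "dp": [0, 0, 0], "turn": [0, 0, 0]},
  {"claw": 0.6, "dp": [0, 0, -0.4], "turn": [0, 0, 0]},
  {"claw": 0.6, "dp": [0, 0, -0.9], "turn": [0, 0, 0]},
  {"claw": 0.6, "dp": [0, 0, -0.9], "turn": [0, 0, 0]},
  {"claw": 0.6, "dp": [0, 0, -0.9], "turn": [0, 0, 0]},
])

```text
t: 5.68
ee_pos: [615.0, -17.7, 37.2]
orientation: [-1.259, -1.117, 1.122]
ft_force: [0.1, 0.7, -0.1]
width: 52.6
```

Emit:
jog_arm([
  {"claw": 0.6, "dp": [0, 0, -0.2], "turn": [0, 0, 0]},
  {"claw": 0.6, "dp": [0, 0, -0.3], "turn": [0, 0, 0]},
  {"claw": 0.6, "dp": [0, 0, -0.4], "turn": [0, 0, 0]},
  {"claw": 0.6, "dp": [0, 0, -0.4], "turn": [0, 0, 0]},
])

```text
t: 6.02
ee_pos: [614.9, -17.6, 5.3]
orientation: [-1.259, -1.117, 1.122]
ft_force: [0.6, -0.8, -1.0]
width: 52.3
```

Emit:
jog_arm([
  {"claw": 0, "dp": [0.03, 0, 0.01], "turn": [0, 0, 0]},
  {"claw": 0, "dp": [0.03, 0, 0.01], "turn": [0, 0, 0]},
  {"claw": 0, "dp": [0.03, 0, 0.01], "turn": [0, 0, 0]},
  {"claw": 0, "dp": [0.03, 0, 0.01], "turn": [0, 0, 0]},
  {"claw": 0, "dp": [0.03, 0, 0.01], "turn": [0, 0, 0]},
  {"claw": 0, "dp": [0.03, 0, 0.01], "turn": [0, 0, 0]},
  {"claw": 0, "dp": [0.03, 0, 0.01], "turn": [0, 0, 0]},
  {"claw": 0, "dp": [0.03, 0, 0.01], "turn": [0, 0, 0]},
])

```text
t: 6.68
ee_pos: [617.5, -17.7, 6.5]
orientation: [-1.26, -1.117, 1.122]
ft_force: [-1.0, -0.3, 4.3]
width: 21.4
```

```bash
python3 - <<'E'
from h import *
o=ctrl.get_obs(); print(o['ee_pos'].round(1),jaw(o)[0].round(3),jaw(o)[1].round(3).tolist(),o['ft_force'].round(1),o['width'])
E
```

```text
[617.5 -17.7   6.5] 1.45 [[0.12, -0.005, -0.993], [0.993, 0.001, 0.12], [0.001, -1.0, 0.005]] [-1.  -0.3  4.3] 21.377542752623963
```

Gripped at width 21.4, with ee_z 6.5 meaning the stone's underside is at 4. I'll lift it, carry it to the bed's left end, and turn the jaws to the bed's x axis on the way.

Emit:
jog_arm([
  {"claw": 0, "dp": [0, 0, 0.15], "turn": [0, 0, 0]},
  {"claw": 0, "dp": [0, 0, 0.45], "turn": [0, 0, 0]},
  {"claw": 0, "dp": [0, 0, 0.8], "turn": [0, 0, 0]},
  {"claw": 0, "dp": [0, 0, 1], "turn": [0, 0, 0]},
  {"claw": 0, "dp": [0, 0, 1], "turn": [0, 0, 0]},
  {"claw": 0, "dp": [0, 0, 1], "turn": [0, 0, 0]},
])

```text
t: 7.18
ee_pos: [617.8, -17.7, 87.3]
orientation: [-1.261, -1.118, 1.121]
ft_force: [-0.6, 0.6, -3.2]
width: 22.2
```

Emit:
jog_arm([
  {"claw": 0, "dp": [-0.05, 0.3, 0], "turn": [0, 0, -0.03]},
  {"claw": 0, "dp": [-0.11, 0.6, 0], "turn": [0, 0, -0.055]},
  {"claw": 0, "dp": [-0.16, 0.94, 0], "turn": [0, 0, -0.08]},
  {"claw": 0, "dp": [-0.16, 0.94, 0], "turn": [0, 0, -0.08]},
])

```text
t: 7.52
ee_pos: [602.6, 61.0, 85.2]
orientation: [-1.357, -0.926, 0.932]
ft_force: [0.4, -0.1, -3.4]
width: 22.3
```

Emit:
jog_arm([
  {"claw": 0, "dp": [-0.05, 0.3, 0], "turn": [0, 0, -0.03]},
  {"claw": 0, "dp": [-0.11, 0.6, 0], "turn": [0, 0, -0.055]},
  {"claw": 0, "dp": [-0.16, 0.94, 0], "turn": [0, 0, -0.08]},
  {"claw": 0, "dp": [-0.16, 0.94, 0], "turn": [0, 0, -0.08]},
])

```text
t: 7.85
ee_pos: [587.8, 139.4, 83.5]
orientation: [-1.433, -0.732, 0.741]
ft_force: [0.5, -0.9, -2.6]
width: 21.7
```

Emit:
jog_arm([
  {"claw": 0, "dp": [-0.05, 0.3, 0], "turn": [0, 0, -0.03]},
  {"claw": 0, "dp": [-0.11, 0.6, 0], "turn": [0, 0, -0.055]},
  {"claw": 0, "dp": [-0.16, 0.94, 0], "turn": [0, 0, -0.08]},
  {"claw": 0, "dp": [-0.16, 0.94, 0], "turn": [0, 0, -0.08]},
])

```text
t: 8.18
ee_pos: [573.7, 217.6, 82.0]
orientation: [-1.491, -0.537, 0.547]
ft_force: [0.3, 0.7, -2.6]
width: 21.9
```

Emit:
jog_arm([
  {"claw": 0, "dp": [-0.05, 0.3, 0], "turn": [0, 0, -0.03]},
  {"claw": 0, "dp": [-0.11, 0.6, 0], "turn": [0, 0, -0.055]},
  {"claw": 0, "dp": [-0.16, 0.94, 0], "turn": [0, 0, -0.08]},
  {"claw": 0, "dp": [-0.16, 0.94, 0], "turn": [0, 0, -0.08]},
])

```text
t: 8.52
ee_pos: [560.0, 295.6, 80.8]
orientation: [-1.531, -0.342, 0.352]
ft_force: [0.7, 0.1, -3.1]
width: 21.8
```

Emit:
jog_arm([
  {"claw": 0, "dp": [-0.05, 0.3, 0], "turn": [0, 0, -0.03]},
  {"claw": 0, "dp": [-0.11, 0.6, 0], "turn": [0, 0, -0.055]},
  {"claw": 0, "dp": [-0.16, 0.94, 0], "turn": [0, 0, -0.08]},
  {"claw": 0, "dp": [-0.16, 0.94, 0], "turn": [0, 0, -0.08]},
])

```text
t: 8.85
ee_pos: [546.6, 373.6, 79.8]
orientation: [-1.552, -0.147, 0.155]
ft_force: [0.1, -0.1, -2.6]
width: 22.1
```

```bash
python3 - <<'E'
from h import *
o=ctrl.get_obs(); print(o['ee_pos'].round(1),jaw(o)[0].round(3),jaw(o)[1].round(3).tolist(),o['ft_force'].round(1),o['width'],o['qpos'])
E
```

```text
[546.6 373.6  79.8] 0.193 [[0.981, -0.006, -0.191], [0.192, 0.013, 0.981], [-0.003, -1.0, 0.014]] [ 0.1 -0.1 -2.6] 22.098303512670174 [0.57444914 0.61308673 1.61302489 0.01753587 0.91362866 0.37102081]
```

Emit:
jog_arm([
  {"claw": 0, "dp": [-0.03, 0.4, 0], "turn": [-0.003, -0.001, -0.035]},
  {"claw": 0, "dp": [-0.06, 0.77, 0], "turn": [-0.003, -0.001, -0.071]},
  {"claw": 0, "dp": [-0.06, 0.77, -0.2], "turn": [-0.003, -0.001, -0.071]},
  {"claw": 0, "dp": [-0.06, 0.77, -0.4], "turn": [-0.003, -0.001, -0.071]},
  {"claw": 0, "dp": [-0.06, 0.77, -0.4], "turn": [-0.003, -0.001, -0.071]},
  {"claw": 0, "dp": [-0.06, 0.77, -0.4], "turn": [-0.003, -0.001, -0.071]},
])

```text
t: 9.35
ee_pos: [541.0, 433.0, 45.8]
orientation: [-1.57, 0.026, -0.019]
ft_force: [0.0, -0.7, -2.3]
width: 21.8
```

```bash
python3 - <<'E'
from h import *
o,d=snap('wrist','w3'); print(o['ee_pos'].round(1),jaw(o)[0].round(3),jaw(o)[1][2].round(3).tolist(),o['ft_force'].round(1),o['width'])
snap('top','top2')
E
```

```text
[541.  433.   45.8] -0.029 [-0.004, -1.0, 0.001] [ 0.  -0.7 -2.3] 21.78936658294321
```

View pics/w3.png

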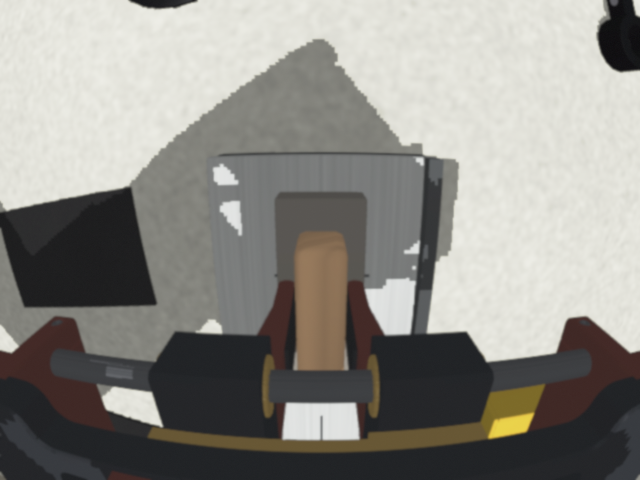

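Emit:
jog_arm([
  {"claw": 0, "dp": [0, 0, -0.06], "turn": [0, 0, 0]},
  {"claw": 0, "dp": [0, 0, -0.11], "turn": [0, 0, 0]},
  {"claw": 0, "dp": [0, 0, -0.14], "turn": [0, 0, 0]},
  {"claw": 0, "dp": [0, 0, -0.16], "turn": [0, 0, 0]},
  {"claw": 0, "dp": [0, 0, -0.17], "turn": [0, 0, 0]},
  {"claw": 0, "dp": [0, 0, -0.18], "turn": [0, 0, 0]},
  {"claw": 0, "dp": [0, 0, -0.18], "turn": [0, 0, 0]},
  {"claw": 0, "dp": [0, 0, -0.18], "turn": [0, 0, 0]},
  {"claw": 0, "dp": [0, 0, -0.18], "turn": [0, 0, 0]},
])

```text
t: 10.2
ee_pos: [542.5, 434.3, 33.8]
orientation: [-1.567, 0.024, -0.023]
ft_force: [0.2, -1.6, 0.2]
width: 21.6
```

```bash
python3 - <<'E'
from h import *
o=ctrl.get_obs(); print(o['t'],o['ee_pos'].round(1),jaw(o)[0].round(3),jaw(o)[1][2].round(3).tolist(),o['ft_force'].round(1),o['moment'].round(2),o['width'])
E
```

```text
10.2 [542.5 434.3  33.8] -0.03 [-0.001, -1.0, 0.004] [ 0.2 -1.6  0.2] [-0.31  0.15 -0.05] 21.564948085484787
```

Emit:
jog_arm([
  {"claw": 0, "dp": [0, 0, -0.03], "turn": [0, 0, 0]},
  {"claw": 0, "dp": [0, 0, -0.05], "turn": [0, 0, 0]},
  {"claw": 0, "dp": [0, 0, -0.05], "turn": [0, 0, 0]},
  {"claw": 0, "dp": [0, 0, -0.05], "turn": [0, 0, 0]},
  {"claw": 0, "dp": [0, 0, -0.05], "turn": [0, 0, 0]},
])

```text
t: 10.62
ee_pos: [542.8, 434.5, 30.4]
orientation: [-1.566, 0.024, -0.023]
ft_force: [-2.4, -2.7, 5.0]
width: 21.9
```

Emit:
jog_arm([
  {"claw": 0, "dp": [0, 0, -0.02], "turn": [0, 0, 0]},
  {"claw": 0, "dp": [0, 0, -0.02], "turn": [0, 0, 0]},
  {"claw": 0, "dp": [0, 0, -0.02], "turn": [0, 0, 0]},
])

```text
t: 10.87
ee_pos: [542.8, 434.5, 29.4]
orientation: [-1.566, 0.024, -0.023]
ft_force: [-2.7, -2.5, 7.4]
width: 21.8
```

```bash
python3 - <<'E'
from h import *
o,d=snap('wrist','w4'); print(o['t'],o['ee_pos'].round(1),jaw(o)[0].round(3),jaw(o)[1][2].round(3).tolist(),o['ft_force'].round(1),o['moment'].round(2),o['width'])
E
```

```text
10.8667 [542.8 434.5  29.4] -0.03 [-0.0, -1.0, 0.004] [-2.7 -2.5  7.4] [-0.5   0.44  0.01] 21.792690949151478
```

View pics/w4.png

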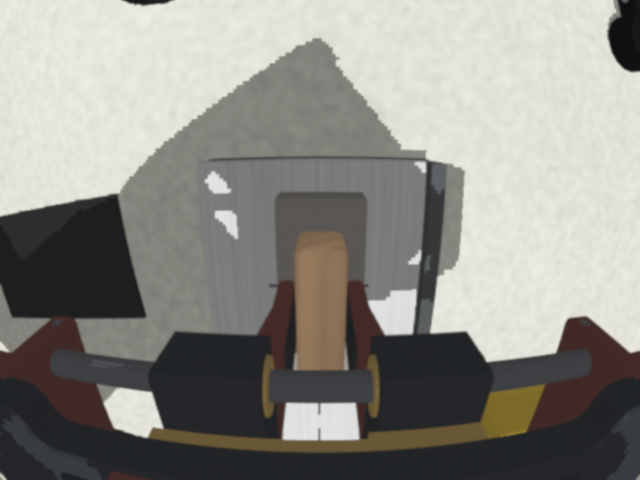

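Contact is about 10 N, roughly 5 mm of give. I'll ease off slightly and start the stroke.

Emit:
jog_arm([
  {"claw": 0, "dp": [-0.001, -0.03, 0.01], "turn": [0, 0, 0]},
  {"claw": 0, "dp": [-0.003, -0.08, 0.012], "turn": [0, 0, 0]},
  {"claw": 0, "dp": [-0.005, -0.13, 0.012], "turn": [0, 0, 0]},
  {"claw": 0, "dp": [-0.007, -0.18, 0.012], "turn": [0, 0, 0]},
  {"claw": 0, "dp": [-0.009, -0.23, 0.012], "turn": [0, 0, 0]},
  {"claw": 0, "dp": [-0.01, -0.28, 0.012], "turn": [0, 0, 0]},
  {"claw": 0, "dp": [-0.012, -0.33, 0.012], "turn": [0, 0, 0]},
  {"claw": 0, "dp": [-0.014, -0.38, 0.012], "turn": [0, 0, 0]},
  {"claw": 0, "dp": [-0.016, -0.43, 0.012], "turn": [0, 0, 0]},
  {"claw": 0, "dp": [-0.018, -0.48, 0.012], "turn": [0, 0, 0]},
  {"claw": 0, "dp": [-0.019, -0.53, 0.012], "turn": [0, 0, 0]},
  {"claw": 0, "dp": [-0.02, -0.58, 0.012], "turn": [0, 0, 0]},
])

```text
t: 11.92
ee_pos: [541.4, 387.9, 30.5]
orientation: [-1.566, 0.023, -0.024]
ft_force: [-0.2, 4.0, 4.3]
width: 21.8
```

```bash
python3 - <<'E'
from h import *
o=ctrl.get_obs(); print(o['t'],o['ee_pos'].round(1),jaw(o)[0].round(3),jaw(o)[1][2].round(3).tolist(),o['ft_force'].round(1),o['moment'].round(2),o['width'])
E
```

```text
11.9167 [541.4 387.9  30.5] -0.03 [0.0, -1.0, 0.005] [-0.2  4.   4.3] [ 0.65 -0.04  0.09] 21.78742218372344
```

Emit:
jog_arm([
  {"claw": 0, "dp": [-0.002, -0.05, 0], "turn": [0, 0, 0]},
  {"claw": 0, "dp": [-0.003, -0.1, 0], "turn": [0, 0, 0]},
  {"claw": 0, "dp": [-0.005, -0.15, 0], "turn": [0, 0, 0]},
  {"claw": 0, "dp": [-0.006, -0.2, 0], "turn": [0, 0, 0]},
  {"claw": 0, "dp": [-0.008, -0.25, 0], "turn": [0, 0, 0]},
  {"claw": 0, "dp": [-0.009, -0.3, 0], "turn": [0, 0, 0]},
  {"claw": 0, "dp": [-0.011, -0.35, 0], "turn": [0, 0, 0]},
  {"claw": 0, "dp": [-0.012, -0.4, 0], "turn": [0, 0, 0]},
  {"claw": 0, "dp": [-0.014, -0.45, 0], "turn": [0, 0, 0]},
  {"claw": 0, "dp": [-0.015, -0.5, 0], "turn": [0, 0, 0]},
  {"claw": 0, "dp": [-0.017, -0.55, 0], "turn": [0, 0, 0]},
  {"claw": 0, "dp": [-0.018, -0.6, 0], "turn": [0, 0, 0]},
])

```text
t: 12.92
ee_pos: [540.0, 339.6, 30.6]
orientation: [-1.566, 0.023, -0.024]
ft_force: [0.4, 3.2, 5.0]
width: 21.7
```

Emit:
jog_arm([
  {"claw": 0, "dp": [-0.002, -0.05, 0], "turn": [0, 0, 0]},
  {"claw": 0, "dp": [-0.003, -0.1, 0], "turn": [0, 0, 0]},
  {"claw": 0, "dp": [-0.005, -0.15, 0], "turn": [0, 0, 0]},
  {"claw": 0, "dp": [-0.006, -0.2, 0], "turn": [0, 0, 0]},
  {"claw": 0, "dp": [-0.008, -0.25, 0], "turn": [0, 0, 0]},
  {"claw": 0, "dp": [-0.009, -0.3, 0], "turn": [0, 0, 0]},
  {"claw": 0, "dp": [-0.011, -0.35, 0], "turn": [0, 0, 0]},
  {"claw": 0, "dp": [-0.012, -0.4, 0], "turn": [0, 0, 0]},
  {"claw": 0, "dp": [-0.014, -0.45, 0], "turn": [0, 0, 0]},
  {"claw": 0, "dp": [-0.015, -0.5, 0], "turn": [0, 0, 0]},
  {"claw": 0, "dp": [-0.017, -0.55, 0], "turn": [0, 0, 0]},
  {"claw": 0, "dp": [-0.018, -0.6, 0], "turn": [0, 0, 0]},
])

```text
t: 13.92
ee_pos: [538.4, 291.2, 30.6]
orientation: [-1.566, 0.023, -0.024]
ft_force: [-0.2, 4.0, 5.5]
width: 21.5
```

```bash
python3 - <<'E'
from h import *
o=ctrl.get_obs(); print(o['t'],o['ee_pos'].round(1),jaw(o)[0].round(3),jaw(o)[1][2].round(3).tolist(),o['ft_force'].round(1),o['moment'].round(2),o['width'])
E
```

```text
13.9167 [538.4 291.2  30.6] -0.03 [0.0, -1.0, 0.005] [-0.2  4.   5.5] [0.67 0.01 0.01] 21.536427349094314
```

Emit:
jog_arm([
  {"claw": 0, "dp": [-0.002, -0.05, 0], "turn": [0, 0, 0]},
  {"claw": 0, "dp": [-0.003, -0.1, 0], "turn": [0, 0, 0]},
  {"claw": 0, "dp": [-0.005, -0.15, 0], "turn": [0, 0, 0]},
  {"claw": 0, "dp": [-0.006, -0.2, 0], "turn": [0, 0, 0]},
  {"claw": 0, "dp": [-0.008, -0.25, 0], "turn": [0, 0, 0]},
  {"claw": 0, "dp": [-0.009, -0.3, 0], "turn": [0, 0, 0]},
  {"claw": 0, "dp": [-0.011, -0.35, 0], "turn": [0, 0, 0]},
  {"claw": 0, "dp": [-0.012, -0.4, 0], "turn": [0, 0, 0]},
  {"claw": 0, "dp": [-0.014, -0.45, 0], "turn": [0, 0, 0]},
  {"claw": 0, "dp": [-0.015, -0.5, 0], "turn": [0, 0, 0]},
  {"claw": 0, "dp": [-0.017, -0.55, 0], "turn": [0, 0, 0]},
  {"claw": 0, "dp": [-0.018, -0.6, 0], "turn": [0, 0, 0]},
])

```text
t: 14.92
ee_pos: [536.7, 242.8, 30.5]
orientation: [-1.566, 0.024, -0.024]
ft_force: [0.9, 4.0, 5.5]
width: 21.8
```

Emit:
jog_arm([
  {"claw": 0, "dp": [-0.002, -0.05, 0], "turn": [0, 0, 0]},
  {"claw": 0, "dp": [-0.003, -0.1, 0], "turn": [0, 0, 0]},
  {"claw": 0, "dp": [-0.005, -0.15, 0], "turn": [0, 0, 0]},
  {"claw": 0, "dp": [-0.006, -0.2, 0], "turn": [0, 0, 0]},
  {"claw": 0, "dp": [-0.008, -0.25, 0], "turn": [0, 0, 0]},
  {"claw": 0, "dp": [-0.009, -0.3, 0], "turn": [0, 0, 0]},
  {"claw": 0, "dp": [-0.011, -0.35, 0], "turn": [0, 0, 0]},
  {"claw": 0, "dp": [-0.012, -0.4, 0], "turn": [0, 0, 0]},
  {"claw": 0, "dp": [-0.014, -0.45, 0], "turn": [0, 0, 0]},
  {"claw": 0, "dp": [-0.015, -0.5, 0], "turn": [0, 0, 0]},
  {"claw": 0, "dp": [-0.017, -0.55, 0], "turn": [0, 0, 0]},
  {"claw": 0, "dp": [-0.018, -0.6, 0], "turn": [0, 0, 0]},
])

```text
t: 15.92
ee_pos: [534.9, 194.3, 30.5]
orientation: [-1.566, 0.024, -0.023]
ft_force: [-0.3, 3.8, 4.3]
width: 21.9
```

Emit:
jog_arm([
  {"claw": 0, "dp": [-0.002, -0.05, 0], "turn": [0, 0, 0]},
  {"claw": 0, "dp": [-0.003, -0.1, 0], "turn": [0, 0, 0]},
  {"claw": 0, "dp": [-0.005, -0.15, 0], "turn": [0, 0, 0]},
  {"claw": 0, "dp": [-0.006, -0.2, 0], "turn": [0, 0, 0]},
  {"claw": 0, "dp": [-0.008, -0.25, 0], "turn": [0, 0, 0]},
  {"claw": 0, "dp": [-0.009, -0.3, 0], "turn": [0, 0, 0]},
  {"claw": 0, "dp": [-0.011, -0.35, 0], "turn": [0, 0, 0]},
  {"claw": 0, "dp": [-0.012, -0.4, 0], "turn": [0, 0, 0]},
  {"claw": 0, "dp": [-0.014, -0.45, 0], "turn": [0, 0, 0]},
  {"claw": 0, "dp": [-0.015, -0.5, 0], "turn": [0, 0, 0]},
  {"claw": 0, "dp": [-0.017, -0.55, 0], "turn": [0, 0, 0]},
  {"claw": 0, "dp": [-0.018, -0.58, 0], "turn": [0, 0, 0]},
])

```text
t: 16.92
ee_pos: [533.0, 147.4, 30.4]
orientation: [-1.566, 0.025, -0.023]
ft_force: [0.3, 3.8, 5.5]
width: 22.3
```

```bash
python3 - <<'E'
from h import *
o=ctrl.get_obs(); print(o['t'],o['ee_pos'].round(1),jaw(o)[0].round(3),jaw(o)[1][2].round(3).tolist(),o['ft_force'].round(1),o['moment'].round(2),o['width'])
E
```

```text
16.9167 [533.  147.4  30.4] -0.03 [-0.001, -1.0, 0.005] [0.3 3.8 5.5] [ 0.65 -0.06 -0.01] 22.281964437894402
```

At the right end (bed y about -143), still at about 8 N. Now the return stroke.

Emit:
jog_arm([
  {"claw": 0, "dp": [0.001, 0.03, 0], "turn": [0, 0, 0]},
  {"claw": 0, "dp": [0.003, 0.08, 0], "turn": [0, 0, 0]},
  {"claw": 0, "dp": [0.005, 0.13, 0], "turn": [0, 0, 0]},
  {"claw": 0, "dp": [0.006, 0.18, 0], "turn": [0, 0, 0]},
  {"claw": 0, "dp": [0.008, 0.23, 0], "turn": [0, 0, 0]},
  {"claw": 0, "dp": [0.009, 0.28, 0], "turn": [0, 0, 0]},
  {"claw": 0, "dp": [0.011, 0.33, 0], "turn": [0, 0, 0]},
  {"claw": 0, "dp": [0.012, 0.38, 0], "turn": [0, 0, 0]},
  {"claw": 0, "dp": [0.014, 0.43, 0], "turn": [0, 0, 0]},
  {"claw": 0, "dp": [0.015, 0.48, 0], "turn": [0, 0, 0]},
  {"claw": 0, "dp": [0.017, 0.53, 0], "turn": [0, 0, 0]},
  {"claw": 0, "dp": [0.018, 0.58, 0], "turn": [0, 0, 0]},
])

```text
t: 17.92
ee_pos: [533.1, 192.0, 29.9]
orientation: [-1.568, 0.027, -0.021]
ft_force: [-0.3, -3.9, 6.1]
width: 22.0
```

Emit:
jog_arm([
  {"claw": 0, "dp": [0.002, 0.05, 0], "turn": [0, 0, 0]},
  {"claw": 0, "dp": [0.003, 0.1, 0], "turn": [0, 0, 0]},
  {"claw": 0, "dp": [0.005, 0.15, 0], "turn": [0, 0, 0]},
  {"claw": 0, "dp": [0.006, 0.2, 0], "turn": [0, 0, 0]},
  {"claw": 0, "dp": [0.008, 0.25, 0], "turn": [0, 0, 0]},
  {"claw": 0, "dp": [0.009, 0.3, 0], "turn": [0, 0, 0]},
  {"claw": 0, "dp": [0.011, 0.35, 0], "turn": [0, 0, 0]},
  {"claw": 0, "dp": [0.012, 0.4, 0], "turn": [0, 0, 0]},
  {"claw": 0, "dp": [0.014, 0.45, 0], "turn": [0, 0, 0]},
  {"claw": 0, "dp": [0.015, 0.5, 0], "turn": [0, 0, 0]},
  {"claw": 0, "dp": [0.017, 0.55, 0], "turn": [0, 0, 0]},
  {"claw": 0, "dp": [0.018, 0.6, 0], "turn": [0, 0, 0]},
])

```text
t: 18.92
ee_pos: [533.3, 237.9, 29.5]
orientation: [-1.571, 0.029, -0.019]
ft_force: [-0.5, -5.7, 7.1]
width: 21.5
```

Emit:
jog_arm([
  {"claw": 0, "dp": [0.002, 0.05, 0], "turn": [0, 0, 0]},
  {"claw": 0, "dp": [0.003, 0.1, 0], "turn": [0, 0, 0]},
  {"claw": 0, "dp": [0.005, 0.15, 0], "turn": [0, 0, 0]},
  {"claw": 0, "dp": [0.006, 0.2, 0], "turn": [0, 0, 0]},
  {"claw": 0, "dp": [0.008, 0.25, 0], "turn": [0, 0, 0]},
  {"claw": 0, "dp": [0.009, 0.3, 0], "turn": [0, 0, 0]},
  {"claw": 0, "dp": [0.011, 0.35, 0], "turn": [0, 0, 0]},
  {"claw": 0, "dp": [0.012, 0.4, 0], "turn": [0, 0, 0]},
  {"claw": 0, "dp": [0.014, 0.45, 0], "turn": [0, 0, 0]},
  {"claw": 0, "dp": [0.015, 0.5, 0], "turn": [0, 0, 0]},
  {"claw": 0, "dp": [0.017, 0.55, 0], "turn": [0, 0, 0]},
  {"claw": 0, "dp": [0.018, 0.6, 0], "turn": [0, 0, 0]},
])

```text
t: 19.92
ee_pos: [533.7, 283.7, 29.1]
orientation: [-1.574, 0.031, -0.017]
ft_force: [-1.8, -5.0, 7.9]
width: 22.0
```

```bash
python3 - <<'E'
from h import *
o=ctrl.get_obs(); print(o['t'],o['ee_pos'].round(1),jaw(o)[0].round(3),jaw(o)[1][2].round(3).tolist(),o['ft_force'].round(1),o['moment'].round(2),o['width'])
E
```

```text
19.9167 [533.7 283.7  29.1] -0.031 [-0.009, -1.0, -0.004] [-1.8 -5.   7.9] [-0.75  0.01 -0.06] 21.997380002059202
```

Good, but z, x and tilt are creeping a little. I'll compensate over the remaining 150 mm.

Emit:
jog_arm([
  {"claw": 0, "dp": [0.005, 0.05, 0.002], "turn": [0.001, -0.001, 0]},
  {"claw": 0, "dp": [0.01, 0.1, 0.005], "turn": [0.001, -0.001, 0]},
  {"claw": 0, "dp": [0.015, 0.15, 0.01], "turn": [0.002, -0.002, 0]},
  {"claw": 0, "dp": [0.02, 0.2, 0.014], "turn": [0.002, -0.002, 0]},
  {"claw": 0, "dp": [0.025, 0.25, 0.018], "turn": [0.003, -0.003, 0]},
  {"claw": 0, "dp": [0.03, 0.3, 0.02], "turn": [0.003, -0.003, 0]},
  {"claw": 0, "dp": [0.034, 0.35, 0.02], "turn": [0.003, -0.003, 0]},
  {"claw": 0, "dp": [0.038, 0.4, 0.02], "turn": [0.003, -0.003, 0]},
  {"claw": 0, "dp": [0.042, 0.45, 0.02], "turn": [0.003, -0.003, 0]},
  {"claw": 0, "dp": [0.046, 0.5, 0.02], "turn": [0.003, -0.003, 0]},
  {"claw": 0, "dp": [0.05, 0.55, 0.02], "turn": [0.003, -0.003, 0]},
  {"claw": 0, "dp": [0.054, 0.6, 0.02], "turn": [0.003, -0.003, 0]},
])

```text
t: 20.92
ee_pos: [536.8, 329.4, 30.1]
orientation: [-1.568, 0.026, -0.022]
ft_force: [-1.0, -4.6, 6.3]
width: 21.6
```

Emit:
jog_arm([
  {"claw": 0, "dp": [0.003, 0.05, 0], "turn": [0, 0, 0]},
  {"claw": 0, "dp": [0.006, 0.1, 0.001], "turn": [0, 0, 0]},
  {"claw": 0, "dp": [0.009, 0.15, 0.002], "turn": [0, 0, 0]},
  {"claw": 0, "dp": [0.012, 0.2, 0.003], "turn": [0, 0, 0]},
  {"claw": 0, "dp": [0.015, 0.25, 0.004], "turn": [0, 0, 0]},
  {"claw": 0, "dp": [0.018, 0.3, 0.005], "turn": [0, 0, 0]},
  {"claw": 0, "dp": [0.021, 0.35, 0.005], "turn": [0, 0, 0]},
  {"claw": 0, "dp": [0.024, 0.4, 0.005], "turn": [0, 0, 0]},
  {"claw": 0, "dp": [0.027, 0.45, 0.005], "turn": [0, 0, 0]},
  {"claw": 0, "dp": [0.03, 0.5, 0.005], "turn": [0, 0, 0]},
  {"claw": 0, "dp": [0.032, 0.55, 0.005], "turn": [0, 0, 0]},
  {"claw": 0, "dp": [0.035, 0.6, 0.005], "turn": [0, 0, 0]},
])

```text
t: 21.92
ee_pos: [538.6, 374.9, 29.9]
orientation: [-1.572, 0.028, -0.02]
ft_force: [-0.7, -4.5, 6.8]
width: 21.8
```

Emit:
jog_arm([
  {"claw": 0, "dp": [0.003, 0.05, 0], "turn": [0, 0, 0]},
  {"claw": 0, "dp": [0.006, 0.1, 0.001], "turn": [0, 0, 0]},
  {"claw": 0, "dp": [0.009, 0.15, 0.002], "turn": [0, 0, 0]},
  {"claw": 0, "dp": [0.012, 0.2, 0.003], "turn": [0, 0, 0]},
  {"claw": 0, "dp": [0.015, 0.25, 0.004], "turn": [0, 0, 0]},
  {"claw": 0, "dp": [0.018, 0.3, 0.005], "turn": [0, 0, 0]},
  {"claw": 0, "dp": [0.021, 0.35, 0.005], "turn": [0, 0, 0]},
  {"claw": 0, "dp": [0.024, 0.4, 0.005], "turn": [0, 0, 0]},
  {"claw": 0, "dp": [0.027, 0.45, 0.005], "turn": [0, 0, 0]},
  {"claw": 0, "dp": [0.03, 0.5, 0.005], "turn": [0, 0, 0]},
  {"claw": 0, "dp": [0.032, 0.55, 0.005], "turn": [0, 0, 0]},
  {"claw": 0, "dp": [0.035, 0.6, 0.005], "turn": [0, 0, 0]},
])

```text
t: 22.92
ee_pos: [540.7, 420.4, 29.7]
orientation: [-1.575, 0.03, -0.019]
ft_force: [-1.1, -4.9, 7.5]
width: 21.7
```

Emit:
jog_arm([
  {"claw": 0, "dp": [0, 0.08, 0], "turn": [0, 0, 0]},
  {"claw": 0, "dp": [0, 0.1, 0], "turn": [0, 0, 0]},
  {"claw": 0, "dp": [0, 0.1, 0], "turn": [0, 0, 0]},
])

```text
t: 23.17
ee_pos: [540.3, 426.4, 29.4]
orientation: [-1.579, 0.032, -0.017]
ft_force: [-1.4, -2.8, 8.2]
width: 22.1
```

```bash
python3 - <<'E'
from h import *
o,d=snap('wrist','w5'); print(o['t'],o['ee_pos'].round(1),jaw(o)[0].round(3),jaw(o)[1][2].round(3).tolist(),o['ft_force'].round(1),o['moment'].round(2),o['width'])
E
```

```text
23.1667 [540.3 426.4  29.4] -0.031 [-0.009, -1.0, -0.008] [-1.4 -2.8  8.2] [-0.35  0.05 -0.02] 22.115729639350267
```

View pics/w5.png

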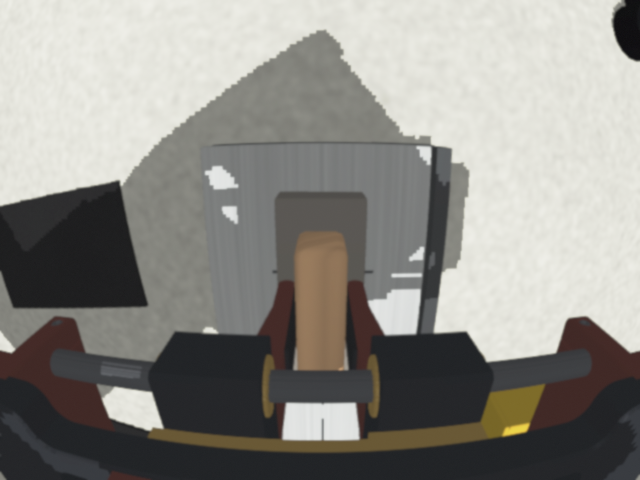

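Emit:
jog_arm([
  {"claw": 0, "dp": [0, 0, 0.15], "turn": [0.004, -0.003, 0]},
  {"claw": 0, "dp": [0, 0, 0.45], "turn": [0.004, -0.003, 0]},
  {"claw": 0, "dp": [0, 0, 0.8], "turn": [0.004, -0.003, 0]},
  {"claw": 0, "dp": [0, 0, 0.8], "turn": [0.004, -0.003, 0]},
  {"claw": 0, "dp": [0, 0, 0.8], "turn": [0.004, -0.003, 0]},
])

```text
t: 23.63
ee_pos: [540.4, 425.8, 94.1]
orientation: [-1.565, 0.024, -0.026]
ft_force: [0.5, -0.3, -3.0]
width: 22.1
```

Emit:
jog_arm([
  {"claw": 0, "dp": [0.06, -0.3, 0], "turn": [0, 0, 0.03]},
  {"claw": 0, "dp": [0.11, -0.6, 0], "turn": [0, 0, 0.055]},
  {"claw": 0, "dp": [0.17, -0.91, 0], "turn": [0, 0, 0.084]},
  {"claw": 0, "dp": [0.17, -0.91, 0], "turn": [0, 0, 0.084]},
])

```text
t: 23.97
ee_pos: [552.5, 347.6, 91.3]
orientation: [-1.561, -0.18, 0.188]
ft_force: [0.2, 0.2, -3.2]
width: 21.6
```

Emit:
jog_arm([
  {"claw": 0, "dp": [0.06, -0.3, 0], "turn": [0, 0, 0.03]},
  {"claw": 0, "dp": [0.11, -0.6, 0], "turn": [0, 0, 0.055]},
  {"claw": 0, "dp": [0.17, -0.91, 0], "turn": [0, 0, 0.084]},
  {"claw": 0, "dp": [0.17, -0.91, 0], "turn": [0, 0, 0.084]},
])

```text
t: 24.3
ee_pos: [564.6, 270.2, 88.9]
orientation: [-1.536, -0.384, 0.4]
ft_force: [-0.5, 0.5, -3.4]
width: 21.8
```

Emit:
jog_arm([
  {"claw": 0, "dp": [0.06, -0.3, 0], "turn": [0, 0, 0.03]},
  {"claw": 0, "dp": [0.11, -0.6, 0], "turn": [0, 0, 0.055]},
  {"claw": 0, "dp": [0.17, -0.91, 0], "turn": [0, 0, 0.084]},
  {"claw": 0, "dp": [0.17, -0.91, 0], "turn": [0, 0, 0.084]},
])

```text
t: 24.63
ee_pos: [577.1, 193.6, 87.0]
orientation: [-1.49, -0.587, 0.61]
ft_force: [0.2, -0.1, -2.6]
width: 22.1
```

Emit:
jog_arm([
  {"claw": 0, "dp": [0.06, -0.3, 0], "turn": [0, 0, 0.03]},
  {"claw": 0, "dp": [0.11, -0.6, 0], "turn": [0, 0, 0.055]},
  {"claw": 0, "dp": [0.17, -0.91, 0], "turn": [0, 0, 0.084]},
  {"claw": 0, "dp": [0.17, -0.91, 0], "turn": [0, 0, 0.084]},
])

```text
t: 24.97
ee_pos: [590.0, 117.8, 85.4]
orientation: [-1.423, -0.789, 0.816]
ft_force: [0.1, -0.6, -2.9]
width: 22.2
```

```bash
python3 - <<'E'
from h import *
o=ctrl.get_obs(); print(o['t'],o['ee_pos'].round(1),jaw(o)[0].round(3),jaw(o)[1][2].round(3).tolist(),o['ft_force'].round(1),o['width'])
E
```

```text
24.9667 [590.  117.8  85.4] 1.029 [-0.017, -1.0, 0.003] [ 0.1 -0.6 -2.9] 22.230508635696918
```

Emit:
jog_arm([
  {"claw": 0, "dp": [0.06, -0.3, 0], "turn": [0.004, -0.003, 0.03]},
  {"claw": 0, "dp": [0.13, -0.6, 0], "turn": [0.004, -0.003, 0.06]},
  {"claw": 0, "dp": [0.2, -0.9, 0], "turn": [0.004, -0.003, 0.09]},
  {"claw": 0, "dp": [0.2, -0.9, 0], "turn": [0.004, -0.003, 0.09]},
])

```text
t: 25.3
ee_pos: [606.0, 43.2, 84.3]
orientation: [-1.322, -1.014, 1.019]
ft_force: [0.0, 0.4, -2.6]
width: 21.8
```

Emit:
jog_arm([
  {"claw": 0, "dp": [0.1, -0.3, 0], "turn": [0, 0, 0.03]},
  {"claw": 0, "dp": [0.2, -0.6, -0.2], "turn": [0, 0, 0.06]},
  {"claw": 0, "dp": [0.22, -0.68, -0.4], "turn": [0, 0, 0.075]},
  {"claw": 0, "dp": [0.22, -0.68, -0.7], "turn": [0, 0, 0.075]},
  {"claw": 0, "dp": [0.22, -0.68, -0.8], "turn": [0, 0, 0.075]},
  {"claw": 0, "dp": [0.22, -0.68, -0.8], "turn": [0, 0, 0.075]},
])

```text
t: 25.8
ee_pos: [620.8, -10.2, 17.2]
orientation: [-1.218, -1.184, 1.195]
ft_force: [-0.3, 0.7, -3.2]
width: 22.1
```

```bash
python3 - <<'E'
from h import *
o,d=snap('wrist','w6'); print(o['t'],o['ee_pos'].round(1),jaw(o)[0].round(3),jaw(o)[1][2].round(3).tolist(),o['ft_force'].round(1),o['width'])
E
```

```text
25.8 [620.8 -10.2  17.2] 1.545 [-0.003, -1.0, 0.007] [-0.3  0.7 -3.2] 22.0730109947823
```

View pics/w6.png

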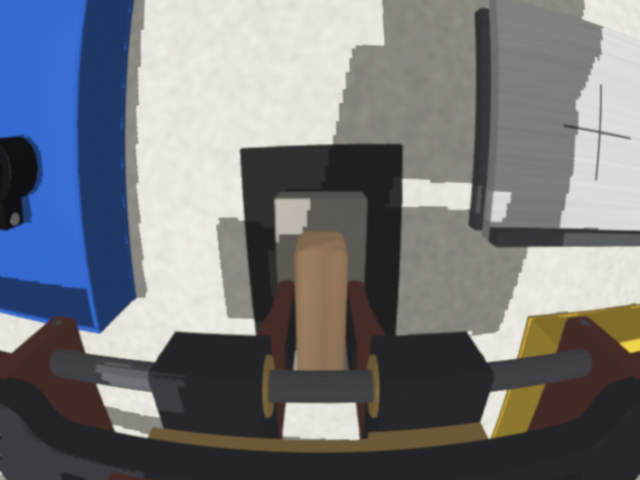

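Emit:
jog_arm([
  {"claw": 0, "dp": [0.01, 0, -0.06], "turn": [0, 0, 0]},
  {"claw": 0, "dp": [0.01, 0, -0.1], "turn": [0, 0, 0]},
  {"claw": 0, "dp": [0.01, 0, -0.12], "turn": [0, 0, 0]},
  {"claw": 0, "dp": [0.01, 0, -0.13], "turn": [0, 0, 0]},
  {"claw": 0, "dp": [0.01, 0, -0.13], "turn": [0, 0, 0]},
  {"claw": 0, "dp": [0.01, 0, -0.13], "turn": [0, 0, 0]},
])

```text
t: 26.35
ee_pos: [623.1, -10.1, 8.8]
orientation: [-1.22, -1.187, 1.194]
ft_force: [0.4, 0.7, -2.4]
width: 22.0
```

Emit:
jog_arm([
  {"claw": 0.6, "dp": [0, 0, 0], "turn": [0, 0, 0]},
  {"claw": 0.6, "dp": [0, 0, 0], "turn": [0, 0, 0]},
  {"claw": 0.6, "dp": [0, 0, 0], "turn": [0, 0, 0]},
  {"claw": 0.6, "dp": [0, 0, 0], "turn": [0, 0, 0]},
  {"claw": 0.6, "dp": [0, 0, 0], "turn": [0, 0, 0]},
  {"claw": 0.6, "dp": [0, 0, 0], "turn": [0, 0, 0]},
  {"claw": 0.6, "dp": [0, 0, 0], "turn": [0, 0, 0]},
])

```text
t: 26.93
ee_pos: [623.2, -10.1, 8.8]
orientation: [-1.22, -1.187, 1.194]
ft_force: [0.8, 0.9, 0.9]
width: 52.9
```

Emit:
jog_arm([
  {"claw": 0.6, "dp": [0, 0, 0.4], "turn": [0, 0, 0]},
  {"claw": 0.6, "dp": [0, 0, 0.8], "turn": [0, 0, 0]},
  {"claw": 0.6, "dp": [0, 0, 1], "turn": [0, 0, 0]},
  {"claw": 0.6, "dp": [0, 0, 1], "turn": [0, 0, 0]},
])

```text
t: 27.27
ee_pos: [626.0, -10.2, 92.9]
orientation: [-1.225, -1.192, 1.191]
ft_force: [0.0, -1.0, 0.8]
width: 52.8
```

```bash
python3 - <<'E'
from h import *
o,d=snap('wrist','w7'); print(o['t'],o['ee_pos'].round(1),jaw(o)[0].round(3),jaw(o)[1][2].round(3).tolist(),o['ft_force'].round(1),o['width'])
d=load('w7'); W=wworld(d)
near=(np.abs(W[...,0]-610)<100)&(np.abs(W[...,1]+10)<60); V,U=np.mgrid[0:480,0:640]
m=near&(W[...,2]>15)&(W[...,2]<32)&(V<300); print(m.sum(),cv2.minAreaRect(W[m][:,:2].astype(np.float32)),np.median(W[m][:,2]))
E
```

```text
27.2667 [626.  -10.2  92.9] 1.546 [-0.003, -1.0, -0.003] [ 0.  -1.   0.8] 52.83220927524641
4310 ((622.6943359375, -10.430465698242188), (43.83546447753906, 98.38723754882812), 88.31034851074219) 24.05072646369578
```

View pics/w7.png

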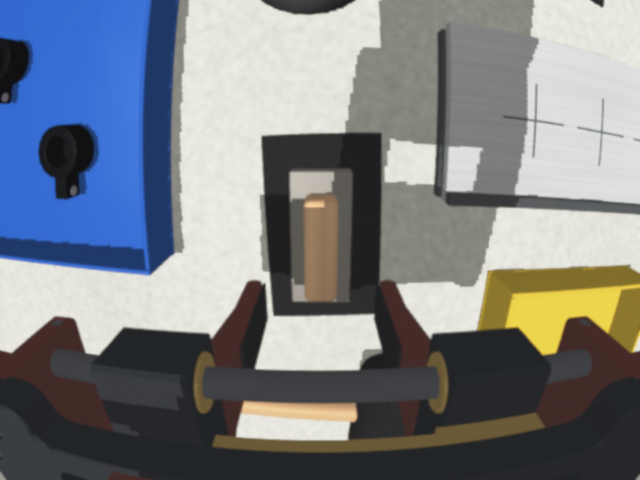

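The stone lies flat at (622.7,-10.4), 1.5 mm from the mat's centre. Next I'll view the bin from above.

Emit:
jog_arm([
  {"claw": 0.7, "dp": [-0.2, -0.4, 0.3], "turn": [0, 0, 0]},
  {"claw": 0.7, "dp": [-0.39, -0.81, 0.5], "turn": [0, 0, 0]},
  {"claw": 0.7, "dp": [-0.39, -0.81, 0.5], "turn": [0, 0, 0]},
])

```text
t: 27.57
ee_pos: [592.1, -79.0, 132.1]
orientation: [-1.226, -1.188, 1.192]
ft_force: [0.1, -0.5, -0.4]
width: 61.0
```

Emit:
jog_arm([
  {"claw": 0.7, "dp": [-0.2, -0.4, 0.3], "turn": [0, 0, 0]},
  {"claw": 0.7, "dp": [-0.39, -0.81, 0.5], "turn": [0, 0, 0]},
  {"claw": 0.7, "dp": [-0.39, -0.81, 0.5], "turn": [0, 0, 0]},
])

```text
t: 27.82
ee_pos: [559.9, -147.5, 173.3]
orientation: [-1.229, -1.186, 1.191]
ft_force: [1.3, 0.1, 1.1]
width: 61.4
```

Emit:
jog_arm([
  {"claw": 0.7, "dp": [-0.2, -0.4, 0], "turn": [0, 0, 0]},
  {"claw": 0.7, "dp": [-0.39, -0.81, 0], "turn": [0, 0, 0]},
  {"claw": 0.7, "dp": [-0.39, -0.81, 0], "turn": [0, 0, 0]},
])

```text
t: 28.07
ee_pos: [526.2, -215.7, 171.7]
orientation: [-1.229, -1.181, 1.19]
ft_force: [-0.2, 0.1, -0.1]
width: 61.6
```

Emit:
jog_arm([
  {"claw": 0.7, "dp": [-0.2, -0.4, 0], "turn": [0, 0, 0]},
  {"claw": 0.7, "dp": [-0.39, -0.81, 0], "turn": [0, 0, 0]},
  {"claw": 0.7, "dp": [-0.39, -0.81, 0], "turn": [0, 0, 0]},
  {"claw": 0.7, "dp": [-0.39, -0.81, 0], "turn": [0, 0, 0]},
  {"claw": 0.7, "dp": [-0.39, -0.81, 0], "turn": [0, 0, 0]},
])

```text
t: 28.48
ee_pos: [495.0, -279.4, 170.6]
orientation: [-1.227, -1.18, 1.189]
ft_force: [-0.4, 0.4, 0.4]
width: 61.3
```

```bash
cat >> h.py <<'E'
from scipy.optimize import minimize
def fitcollars(tag,zt,cents,topfn=None):
    """fit collar silhouette (top plane zt) to dark pixels; cents initial guesses"""
    d=load(tag); W=wworld(d); im=d['img'].astype(int); out=[]
    V,U=np.mgrid[0:480,0:640]; G=wworld(d,np.c_[U.ravel(),V.ravel()],zt-1).reshape(480,640,3)
    for c in cents:
        reg=(np.hypot(G[...,0]-c[0],G[...,1]-c[1])<62)&(d['range_z']>0)&(V<300)
        vv,uu=np.nonzero(reg); lab=(np.abs(W[vv,uu,2]-(zt-2))<7)
        # bore interior filled in
        Q=W[vv,uu,:2]
        Q=np.where(lab[:,None],Q,G[vv,uu,:2])
        def cost(p):
            e=Q-p[:2]; cs,sn=np.cos(p[2]),np.sin(p[2]); x=e@[cs,sn]; y=e@[-sn,cs]
            r=np.hypot(x,y); s=np.minimum(np.maximum(r-22,13-r),np.maximum(np.maximum(abs(y)-7,abs(x-30)-10),0-r+13))
            pr=1/(1+np.exp(np.clip(s/1.,-30,30))); return ((pr-lab)**2).mean()
        b=min((minimize(cost,[c[0]+dx,c[1]+dy,a],method='Nelder-Mead') for dx in(-5,5) for dy in (-5,5) for a in(-.8,-.4,0,.4,.8)),key=lambda r:r.fun)
        out.append((b.x.round(3),round(b.fun,4),int(lab.sum()),len(lab)))
    return out
E
python3 - <<'E'
from h import *
o,d=snap('wrist','w8'); print(o['t'],o['ee_pos'].round(1),jaw(o)[0].round(3),jaw(o)[1][2].round(3).tolist(),o['ft_force'].round(1),o['width'])
for r in fitcollars('w8',32,[(547,-220),(452,-296),(448,-376)]): print(r)
E
```

```text
28.4833 [ 495.  -279.4  170.6] 1.537 [-0.005, -1.0, 0.002] [-0.4  0.4  0.4] 61.32873013043328
(array([ 5.40432e+02, -2.21428e+02, -1.62000e-01]), np.float64(0.0139), 1269, 9690)
(array([ 4.45839e+02, -2.96344e+02, -2.11000e-01]), np.float64(0.0201), 1722, 14771)
(array([ 443.842, -373.467,   -0.799]), np.float64(0.0154), 1596, 13315)
```

View pics/w8.png

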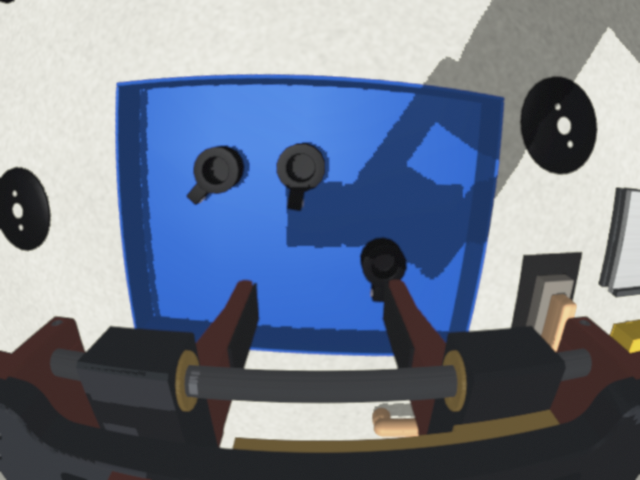

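The bin holds exactly three collars, at wrist px (218,168), (302,165) and (382,258). I'll start with the one at (540.4,-221.4), lug at -0.16 rad, and turn the jaws across the lug.

Emit:
jog_arm([
  {"claw": 0.7, "dp": [0.3, 0.4, 0], "turn": [0, 0, -0.02]},
  {"claw": 0.7, "dp": [0.57, 0.73, -0.2], "turn": [0, 0, -0.039]},
  {"claw": 0.7, "dp": [0.57, 0.73, -0.6], "turn": [0.001, 0, -0.039]},
  {"claw": 0.7, "dp": [0.57, 0.73, -0.9], "turn": [0.001, 0, -0.039]},
  {"claw": 0.7, "dp": [0.57, 0.73, -0.9], "turn": [0.001, 0, -0.039]},
  {"claw": 0.7, "dp": [0.57, 0.73, -0.9], "turn": [0.001, 0, -0.039]},
])

```text
t: 29.03
ee_pos: [540.4, -218.9, 97.8]
orientation: [-1.275, -1.091, 1.098]
ft_force: [0.1, -0.5, 0.6]
width: 61.6
```

```bash
python3 - <<'E'
from h import *
o,d=snap('wrist','w9'); print(o['t'],o['ee_pos'].round(1),jaw(o)[0].round(3),jaw(o)[1][2].round(3).tolist(),o['ft_force'].round(1),o['width'])
for r in fitcollars('w9',32,[(542,-221)]): print(r)
E
```

```text
29.0333 [ 540.4 -218.9   97.8] 1.417 [-0.001, -1.0, 0.005] [ 0.1 -0.5  0.6] 61.55141434331653
(array([ 5.41003e+02, -2.20652e+02, -1.11000e-01]), np.float64(0.0102), 2394, 19498)
```

View pics/w9.png

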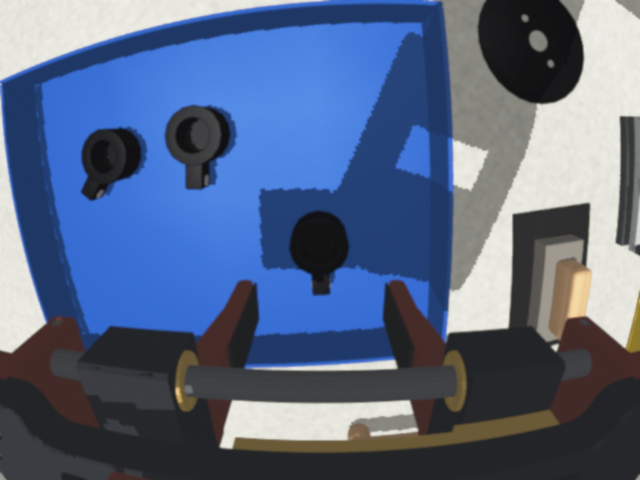

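Emit:
jog_arm([
  {"claw": 0.7, "dp": [0.01, -0.02, -0.4], "turn": [0, 0, 0.013]},
  {"claw": 0.7, "dp": [0.01, -0.02, -0.8], "turn": [0, 0, 0.013]},
  {"claw": 0.7, "dp": [0.01, -0.02, -1], "turn": [0, 0, 0.013]},
  {"claw": 0.7, "dp": [0.01, -0.02, -1], "turn": [0, 0, 0.013]},
  {"claw": 0.7, "dp": [0.01, -0.02, -1], "turn": [0, 0, 0.013]},
])

```text
t: 29.5
ee_pos: [542.9, -221.8, 20.2]
orientation: [-1.261, -1.123, 1.127]
ft_force: [-0.6, 0.5, 1.1]
width: 61.5
```

Emit:
jog_arm([
  {"claw": 0.7, "dp": [0, 0, -0.15], "turn": [0, 0, 0]},
  {"claw": 0.7, "dp": [0, 0, -0.3], "turn": [0, 0, 0]},
  {"claw": 0.7, "dp": [0, 0, -0.36], "turn": [0, 0, 0]},
  {"claw": 0.7, "dp": [0, 0, -0.36], "turn": [0, 0, 0]},
  {"claw": 0.7, "dp": [0, 0, -0.36], "turn": [0, 0, 0]},
])

```text
t: 29.92
ee_pos: [542.7, -221.7, -8.8]
orientation: [-1.261, -1.123, 1.127]
ft_force: [-0.4, -0.0, 0.1]
width: 61.4
```

```bash
python3 - <<'E'
from h import *
o=ctrl.get_obs(); print(o['t'],o['ee_pos'].round(1),jaw(o)[0].round(3),jaw(o)[1][2].round(3).tolist(),o['ft_force'].round(1),o['width'])
E
```

```text
29.9167 [ 542.7 -221.7   -8.8] 1.457 [-0.002, -1.0, 0.002] [-0.4 -0.   0.1] 61.39888267139706
```

Emit:
jog_arm([
  {"claw": 0.7, "dp": [-0.02, 0.01, -0.07], "turn": [0, 0, 0]},
  {"claw": 0.7, "dp": [-0.02, 0.01, -0.07], "turn": [0, 0, 0]},
  {"claw": 0.7, "dp": [-0.02, 0.01, -0.07], "turn": [0, 0, 0]},
  {"claw": 0.2, "dp": [-0.02, 0.01, -0.07], "turn": [0, 0, 0]},
  {"claw": 0.2, "dp": [-0.02, 0.01, -0.07], "turn": [0, 0, 0]},
  {"claw": 0.2, "dp": [-0.02, 0.01, -0.07], "turn": [0, 0, 0]},
  {"claw": 0.2, "dp": [-0.02, 0.01, -0.07], "turn": [0, 0, 0]},
  {"claw": 0.2, "dp": [-0.02, 0.01, -0.07], "turn": [0, 0, 0]},
  {"claw": 0.2, "dp": [-0.02, 0.01, -0.07], "turn": [0, 0, 0]},
])

```text
t: 30.67
ee_pos: [541.2, -221.0, -14.2]
orientation: [-1.261, -1.123, 1.127]
ft_force: [-0.3, -0.7, 1.5]
width: 42.8
```

Emit:
jog_arm([
  {"claw": 0.2, "dp": [0, 0, 0.2], "turn": [0, 0, 0]},
  {"claw": 0.2, "dp": [0, 0, 0.6], "turn": [0, 0, 0]},
  {"claw": 0.2, "dp": [0, 0, 1], "turn": [0, 0, 0]},
  {"claw": 0.2, "dp": [0, 0, 1], "turn": [0, 0, 0]},
  {"claw": 0.2, "dp": [0, 0, 1], "turn": [0, 0, 0]},
])

```text
t: 31.08
ee_pos: [542.5, -221.5, 67.5]
orientation: [-1.265, -1.125, 1.127]
ft_force: [1.3, 0.2, -0.7]
width: 42.5
```

```bash
python3 - <<'E'
from h import *
o,d=snap('wrist','w10'); print(o['t'],o['ee_pos'].round(1),jaw(o)[0].round(3),jaw(o)[1][2].round(3).tolist(),o['ft_force'].round(1),o['width'])
E
```

```text
31.0833 [ 542.5 -221.5   67.5] 1.457 [-0.003, -1.0, -0.002] [ 1.3  0.2 -0.7] 42.5019059212195
```

View pics/w10.png

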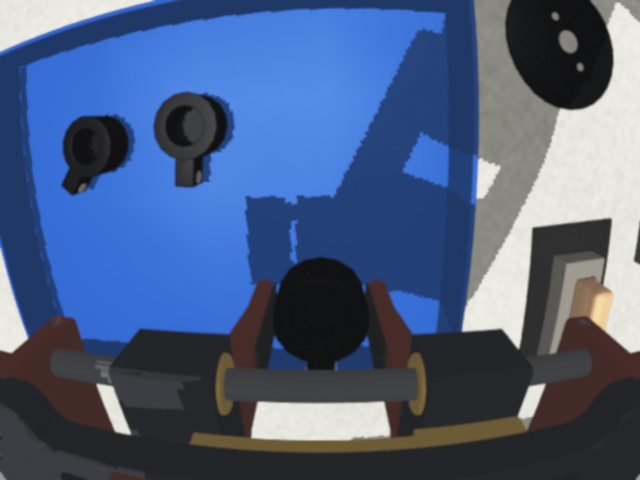

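Held. I'm carrying it to station 5 at (532.9,150.1), where the collar seats at ee_z of about 13.8.

Emit:
jog_arm([
  {"claw": 0.2, "dp": [-0.01, 0.3, 0.1], "turn": [0, 0, 0.006]},
  {"claw": 0.2, "dp": [-0.02, 0.6, 0.15], "turn": [0, 0, 0.006]},
  {"claw": 0.2, "dp": [-0.02, 0.93, 0.15], "turn": [0, 0, 0.006]},
  {"claw": 0.2, "dp": [-0.02, 0.93, 0.15], "turn": [0, 0, 0.006]},
])

```text
t: 31.47
ee_pos: [537.7, -142.9, 76.3]
orientation: [-1.248, -1.136, 1.143]
ft_force: [0.4, 0.1, -1.6]
width: 42.5
```

Emit:
jog_arm([
  {"claw": 0.2, "dp": [-0.01, 0.3, 0], "turn": [0, 0, 0.006]},
  {"claw": 0.2, "dp": [-0.02, 0.6, 0], "turn": [0, 0, 0.006]},
  {"claw": 0.2, "dp": [-0.02, 0.93, 0], "turn": [0, 0, 0.006]},
  {"claw": 0.2, "dp": [-0.02, 0.93, 0], "turn": [0, 0, 0.006]},
])

```text
t: 31.8
ee_pos: [534.4, -65.5, 74.6]
orientation: [-1.235, -1.15, 1.16]
ft_force: [0.2, -0.2, -2.0]
width: 42.3
```

Emit:
jog_arm([
  {"claw": 0.2, "dp": [-0.01, 0.3, 0], "turn": [0, 0, 0.006]},
  {"claw": 0.2, "dp": [-0.02, 0.6, 0], "turn": [0, 0, 0.006]},
  {"claw": 0.2, "dp": [-0.02, 0.93, 0], "turn": [0, 0, 0.006]},
  {"claw": 0.2, "dp": [-0.02, 0.93, 0], "turn": [0, 0, 0.006]},
])

```text
t: 32.13
ee_pos: [531.9, 11.4, 73.3]
orientation: [-1.224, -1.164, 1.176]
ft_force: [0.5, 0.1, -1.4]
width: 42.6
```

Emit:
jog_arm([
  {"claw": 0.2, "dp": [-0.01, 0.3, 0], "turn": [0, 0, 0.006]},
  {"claw": 0.2, "dp": [-0.02, 0.6, 0], "turn": [0, 0, 0.006]},
  {"claw": 0.2, "dp": [-0.02, 0.93, 0], "turn": [0, 0, 0.006]},
  {"claw": 0.2, "dp": [-0.02, 0.93, 0], "turn": [0, 0, 0.006]},
])

```text
t: 32.47
ee_pos: [530.1, 87.8, 72.3]
orientation: [-1.213, -1.179, 1.192]
ft_force: [0.8, 0.1, -1.3]
width: 42.6
```

```bash
cat >> h.py <<'E'
def st(tag=None):
    if tag: o,_=snap('wrist',tag)
    else: o=ctrl.get_obs()
    print(round(o['t'],2),o['ee_pos'].round(1),'jaw',jaw(o)[0].round(3),jaw(o)[1][2].round(3).tolist(),'F',o['ft_force'].round(1),round(o['width'],1))
    return o
def togo(x,y,yaw):
    o=ctrl.get_obs(); dx=np.array([x,y])-o['ee_pos'][:2]; a=jaw(o)[0]; R=jaw(o)[1]
    vx,vy=R[0,0],R[1,0]; e=-R[2,0]; ez=-R[2,2]; zx,zy=R[0,2],R[1,2]
    # want dz of tool x = e : w=(wx,wy): wx*vy-wy*vx=e ; wx*zy-wy*zx=ez
    w=np.linalg.solve([[vy,-vx],[zy,-zx]],[e,ez])
    print('go dp',(dx/80).round(3),'mm',dx.round(1),'turn',(np.r_[w,yaw-a]/np.pi).round(4))
E
python3 - <<'E'
from h import *
st(); togo(532.9,150.1,1.541)
E
```

```text
32.47 [530.1  87.8  72.3] jaw 1.541 [0.001, -1.0, 0.012] F [ 0.8  0.1 -1.3] 42.6
go dp [0.035 0.779] mm [ 2.8 62.3] turn [-0.0004 -0.0039 -0.    ]
```

Emit:
jog_arm([
  {"claw": 0.2, "dp": [0.02, 0.4, 0], "turn": [0, -0.004, 0]},
  {"claw": 0.2, "dp": [0.04, 0.7, 0], "turn": [0, -0.004, 0]},
  {"claw": 0.2, "dp": [0.04, 0.77, -0.2], "turn": [0, -0.004, 0]},
  {"claw": 0.2, "dp": [0.04, 0.77, -0.5], "turn": [0, -0.004, 0]},
  {"claw": 0.2, "dp": [0.04, 0.77, -0.55], "turn": [0, -0.004, 0]},
  {"claw": 0.2, "dp": [0.04, 0.77, -0.55], "turn": [0, -0.004, 0]},
  {"claw": 0.2, "dp": [0.04, 0.77, -0.55], "turn": [0, -0.004, 0]},
])

```text
t: 33.05
ee_pos: [533.1, 148.3, 28.0]
orientation: [-1.222, -1.186, 1.187]
ft_force: [0.2, -0.2, -0.3]
width: 42.3
```

```bash
python3 - <<'E'
from h import *
st('w11'); togo(532.9,150.1,1.541)
E
```

```text
33.05 [533.1 148.3  28. ] jaw 1.54 [0.001, -1.0, 0.001] F [ 0.2 -0.2 -0.3] 42.3
go dp [-0.01   0.019] mm [-0.8  1.6] turn [-0.0004  0.0001  0.0003]
```

View pics/w11.png

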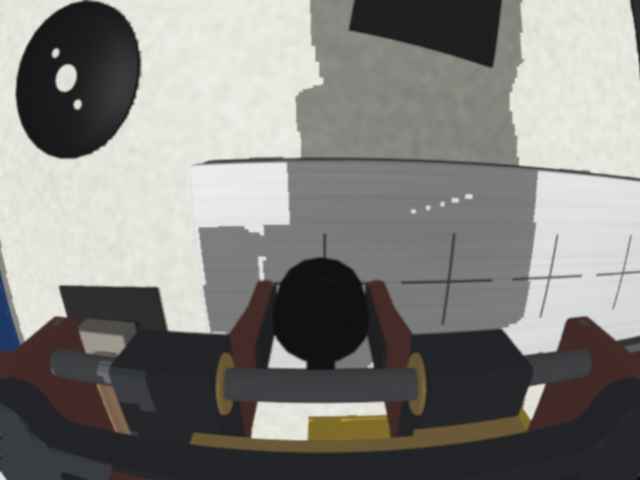

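Emit:
jog_arm([
  {"claw": 0.2, "dp": [-0.01, 0.02, -0.08], "turn": [0, 0, 0]},
  {"claw": 0.2, "dp": [-0.01, 0.02, -0.13], "turn": [0, 0, 0]},
  {"claw": 0.2, "dp": [-0.01, 0.02, -0.16], "turn": [0, 0, 0]},
  {"claw": 0.2, "dp": [-0.01, 0.02, -0.175], "turn": [0, 0, 0]},
  {"claw": 0.2, "dp": [-0.01, 0.02, -0.175], "turn": [0, 0, 0]},
  {"claw": 0.2, "dp": [-0.01, 0.02, -0.175], "turn": [0, 0, 0]},
  {"claw": 0.2, "dp": [-0.01, 0.02, -0.175], "turn": [0, 0, 0]},
])

```text
t: 33.68
ee_pos: [533.0, 150.2, 14.8]
orientation: [-1.223, -1.188, 1.186]
ft_force: [0.0, 0.9, -1.2]
width: 42.7
```

```bash
python3 - <<'E'
from h import *
st(); togo(532.9,150.1,1.541)
E
```

```text
33.68 [533.  150.2  14.8] jaw 1.54 [0.001, -1.0, -0.0] F [ 0.   0.9 -1.2] 42.7
go dp [-0.001 -0.001] mm [-0.1 -0.1] turn [-0.0004  0.0002  0.0002]
```

Emit:
jog_arm([
  {"claw": 0.2, "dp": [0, 0, -0.02], "turn": [0, 0, 0]},
  {"claw": 0.2, "dp": [0, 0, -0.02], "turn": [0, 0, 0]},
  {"claw": 0.7, "dp": [0, 0, -0.02], "turn": [0, 0, 0]},
  {"claw": 0.7, "dp": [0, 0, -0.02], "turn": [0, 0, 0]},
  {"claw": 0.7, "dp": [0, 0, -0.02], "turn": [0, 0, 0]},
  {"claw": 0.7, "dp": [0, 0, -0.02], "turn": [0, 0, 0]},
  {"claw": 0.7, "dp": [0, 0, -0.02], "turn": [0, 0, 0]},
])

```text
t: 34.27
ee_pos: [533.0, 150.2, 13.2]
orientation: [-1.223, -1.188, 1.186]
ft_force: [-0.3, 0.0, -0.6]
width: 61.3
```

Emit:
jog_arm([
  {"claw": 0.7, "dp": [0, 0, 0.3], "turn": [0, 0, 0]},
  {"claw": 0.7, "dp": [0, 0, 0.7], "turn": [0, 0, 0]},
  {"claw": 0.7, "dp": [0, 0, 1], "turn": [0, 0, 0]},
  {"claw": 0.7, "dp": [0, 0, 1], "turn": [0, 0, 0]},
])

```text
t: 34.6
ee_pos: [536.1, 151.0, 97.7]
orientation: [-1.227, -1.194, 1.181]
ft_force: [1.3, 0.6, 0.1]
width: 61.3
```

```bash
python3 - <<'E'
from h import *
st('w12')
for r in fitcollars('w12',60,[(535,150)]): print(r)
E
```

```text
34.6 [536.1 151.   97.7] jaw 1.54 [0.003, -1.0, -0.008] F [1.3 0.6 0.1] 61.3
(array([ 5.32961e+02,  1.49946e+02, -2.90000e-02]), np.float64(0.0094), 2841, 22111)
```

View pics/w12.png

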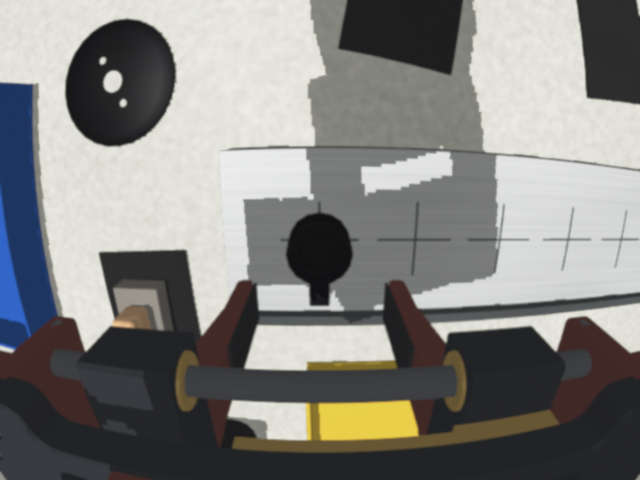

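Collar 1 is standing at (533.0,149.9), yaw -0.029, which is on the cross. Going back for collar 2.

Emit:
jog_arm([
  {"claw": 0.7, "dp": [-0.09, -0.46, 0], "turn": [0, 0, -0.01]},
  {"claw": 0.7, "dp": [-0.18, -0.92, 0], "turn": [0, 0, -0.01]},
  {"claw": 0.7, "dp": [-0.18, -0.92, 0], "turn": [0, 0, -0.01]},
])

```text
t: 34.9
ee_pos: [517.8, 73.0, 94.3]
orientation: [-1.239, -1.164, 1.16]
ft_force: [-0.9, -0.1, -0.7]
width: 61.3
```

Emit:
jog_arm([
  {"claw": 0.7, "dp": [-0.09, -0.46, 0], "turn": [0, 0, -0.01]},
  {"claw": 0.7, "dp": [-0.18, -0.92, 0.03], "turn": [0, 0, -0.01]},
  {"claw": 0.7, "dp": [-0.18, -0.92, 0.03], "turn": [0, 0, -0.01]},
])

```text
t: 35.15
ee_pos: [501.1, -4.6, 95.6]
orientation: [-1.253, -1.135, 1.137]
ft_force: [-0.3, 0.2, -0.1]
width: 61.5
```

Emit:
jog_arm([
  {"claw": 0.7, "dp": [-0.09, -0.46, 0], "turn": [0, 0, -0.01]},
  {"claw": 0.7, "dp": [-0.18, -0.92, 0.03], "turn": [0, 0, -0.01]},
  {"claw": 0.7, "dp": [-0.18, -0.92, 0.03], "turn": [0, 0, -0.01]},
])

```text
t: 35.4
ee_pos: [485.4, -82.0, 97.3]
orientation: [-1.268, -1.108, 1.112]
ft_force: [0.4, 0.8, -0.4]
width: 61.2
```

Emit:
jog_arm([
  {"claw": 0.7, "dp": [-0.09, -0.46, 0], "turn": [0, 0, -0.01]},
  {"claw": 0.7, "dp": [-0.18, -0.92, 0.03], "turn": [0, 0, -0.01]},
  {"claw": 0.7, "dp": [-0.18, -0.92, 0.03], "turn": [0, 0, -0.01]},
])

```text
t: 35.65
ee_pos: [470.4, -159.4, 99.2]
orientation: [-1.283, -1.082, 1.087]
ft_force: [0.6, 0.3, 0.6]
width: 61.7
```

Emit:
jog_arm([
  {"claw": 0.7, "dp": [-0.09, -0.46, 0], "turn": [0, 0, -0.01]},
  {"claw": 0.7, "dp": [-0.18, -0.92, 0.03], "turn": [0, 0, -0.01]},
  {"claw": 0.7, "dp": [-0.18, -0.92, 0.03], "turn": [0, 0, -0.01]},
])

```text
t: 35.9
ee_pos: [456.2, -236.8, 101.3]
orientation: [-1.299, -1.056, 1.062]
ft_force: [0.6, -1.4, -0.2]
width: 61.9
```

```bash
python3 - <<'E'
from h import *
st('w13'); togo(445.8,-296.3,1.36)
for r in fitcollars('w13',32,[(446,-296),(444,-374)]): print(r)
E
```

```text
35.9 [ 456.2 -236.8  101.3] jaw 1.368 [-0.003, -1.0, 0.002] F [ 0.6 -1.4 -0.2] 61.9
go dp [-0.128 -0.772] mm [-10.3 -61.8] turn [ 0.0004 -0.001  -0.0025]
(array([ 4.45277e+02, -2.95848e+02, -2.01000e-01]), np.float64(0.0328), 2323, 18256)
(array([ 443.735, -373.063,   -0.796]), np.float64(0.0256), 2056, 12866)
```

View pics/w13.png

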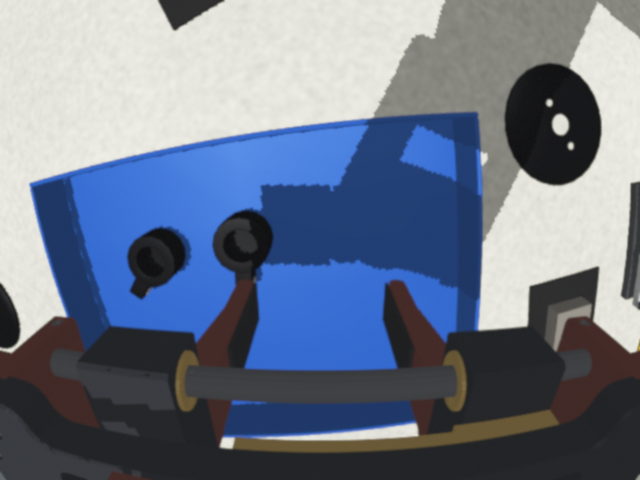

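Emit:
jog_arm([
  {"claw": 0.7, "dp": [-0.07, -0.4, 0], "turn": [0, -0.001, -0.002]},
  {"claw": 0.7, "dp": [-0.13, -0.74, -0.2], "turn": [0, -0.001, -0.002]},
  {"claw": 0.7, "dp": [-0.13, -0.74, -0.6], "turn": [0, -0.001, -0.002]},
  {"claw": 0.7, "dp": [-0.13, -0.74, -0.7], "turn": [0, -0.001, -0.002]},
  {"claw": 0.7, "dp": [-0.13, -0.74, -0.7], "turn": [0, -0.001, -0.002]},
  {"claw": 0.7, "dp": [-0.13, -0.74, -0.7], "turn": [0, -0.001, -0.002]},
])

```text
t: 36.45
ee_pos: [445.5, -291.8, 44.6]
orientation: [-1.299, -1.053, 1.055]
ft_force: [0.5, 1.1, 1.0]
width: 61.6
```

```bash
python3 - <<'E'
from h import *
st('w14'); 
for r in fitcollars('w14',32,[(446,-296)]): print(r)
togo(r[0][0],r[0][1],r[0][2]+1.571)
E
```

```text
36.45 [ 445.5 -291.8   44.6] jaw 1.363 [0.0, -1.0, 0.002] F [0.5 1.1 1. ] 61.6
(array([ 4.45239e+02, -2.96389e+02,  2.03000e-01]), np.float64(0.0238), 3139, 22739)
go dp [-0.011 -0.05 ] mm [-0.9 -4. ] turn [ 3.000e-04 -1.000e-04  1.308e-01]
```

Emit:
jog_arm([
  {"claw": 0.7, "dp": [0, -0.055, -0.1], "turn": [0, 0, 0.001]},
  {"claw": 0.7, "dp": [0, -0.055, -0.3], "turn": [0, 0, 0.001]},
  {"claw": 0.7, "dp": [0, -0.055, -0.6], "turn": [0, 0, 0.001]},
  {"claw": 0.7, "dp": [0, -0.055, -0.72], "turn": [0, 0, 0.001]},
  {"claw": 0.7, "dp": [0, -0.055, -0.72], "turn": [0, 0, 0.001]},
  {"claw": 0.7, "dp": [0, -0.055, -0.72], "turn": [0, 0, 0.001]},
])

```text
t: 37.0
ee_pos: [446.2, -296.5, -12.0]
orientation: [-1.299, -1.057, 1.058]
ft_force: [0.7, -0.2, 0.6]
width: 61.8
```

```bash
python3 - <<'E'
from h import *
st(); togo(445.3,-296.2,1.368)
E
```

```text
37.0 [ 446.2 -296.5  -12. ] jaw 1.367 [-0.001, -1.0, 0.001] F [ 0.7 -0.2  0.6] 61.8
go dp [-0.011  0.004] mm [-0.9  0.3] turn [ 0.0001 -0.0003  0.0005]
```

Emit:
jog_arm([
  {"claw": 0.7, "dp": [-0.01, 0, -0.03], "turn": [0, 0, 0]},
  {"claw": 0.2, "dp": [-0.01, 0, -0.03], "turn": [0, 0, 0]},
  {"claw": 0.2, "dp": [-0.01, 0, -0.03], "turn": [0, 0, 0]},
  {"claw": 0.2, "dp": [-0.01, 0, -0.03], "turn": [0, 0, 0]},
  {"claw": 0.2, "dp": [-0.01, 0, -0.03], "turn": [0, 0, 0]},
  {"claw": 0.2, "dp": [-0.01, 0, -0.03], "turn": [0, 0, 0]},
  {"claw": 0.2, "dp": [-0.01, 0, -0.03], "turn": [0, 0, 0]},
])

```text
t: 37.58
ee_pos: [445.8, -296.8, -13.9]
orientation: [-1.3, -1.057, 1.058]
ft_force: [-1.2, 0.5, 6.0]
width: 42.2
```

Emit:
jog_arm([
  {"claw": 0.2, "dp": [0, 0, 0.2], "turn": [0, 0, 0]},
  {"claw": 0.2, "dp": [0, 0, 0.6], "turn": [0, 0, 0]},
  {"claw": 0.2, "dp": [0, 0, 1], "turn": [0, 0, 0]},
  {"claw": 0.2, "dp": [0, 0, 1], "turn": [0, 0, 0]},
  {"claw": 0.2, "dp": [0, 0, 1], "turn": [0, 0, 0]},
])

```text
t: 38.0
ee_pos: [446.8, -297.6, 67.6]
orientation: [-1.303, -1.058, 1.058]
ft_force: [0.4, 0.1, -1.7]
width: 42.4
```

```bash
python3 - <<'E'
from h import *
st('w15'); togo(537.1,290,1.541)
E
```

```text
38.0 [ 446.8 -297.6   67.6] jaw 1.366 [-0.002, -1.0, -0.004] F [ 0.4  0.1 -1.7] 42.4
go dp [1.142 7.335] mm [ 91.3 586.8] turn [0.0004 0.0002 0.0555]
```

View pics/w15.png

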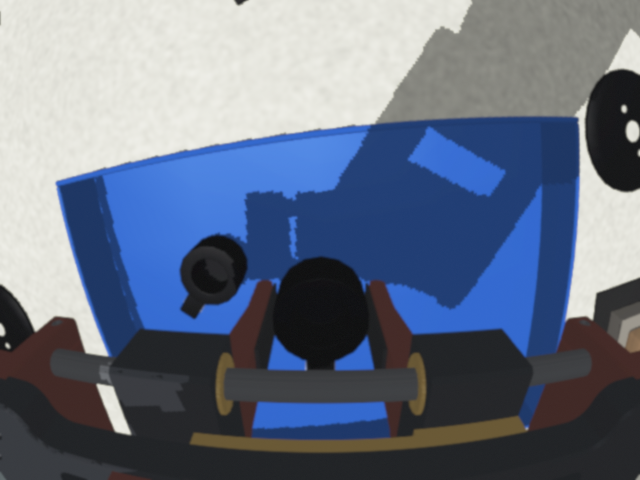

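Emit:
jog_arm([
  {"claw": 0.2, "dp": [0.05, 0.3, 0.15], "turn": [0, 0, 0.008]},
  {"claw": 0.2, "dp": [0.1, 0.6, 0.3], "turn": [0, 0, 0.008]},
  {"claw": 0.2, "dp": [0.15, 0.93, 0.3], "turn": [0, 0, 0.008]},
  {"claw": 0.2, "dp": [0.15, 0.93, 0.3], "turn": [0, 0, 0.008]},
])

```text
t: 38.38
ee_pos: [456.5, -218.7, 88.9]
orientation: [-1.285, -1.076, 1.078]
ft_force: [-0.9, 0.4, -1.8]
width: 42.3
```

Emit:
jog_arm([
  {"claw": 0.2, "dp": [0.05, 0.3, 0], "turn": [0, 0, 0.008]},
  {"claw": 0.2, "dp": [0.1, 0.6, 0], "turn": [0, 0, 0.008]},
  {"claw": 0.2, "dp": [0.15, 0.93, 0], "turn": [0, 0, 0.008]},
  {"claw": 0.2, "dp": [0.15, 0.93, 0], "turn": [0, 0, 0.008]},
])

```text
t: 38.72
ee_pos: [467.1, -141.1, 87.1]
orientation: [-1.27, -1.094, 1.099]
ft_force: [0.6, 0.3, -1.2]
width: 42.8
```

Emit:
jog_arm([
  {"claw": 0.2, "dp": [0.05, 0.3, 0], "turn": [0, 0, 0.008]},
  {"claw": 0.2, "dp": [0.1, 0.6, 0], "turn": [0, 0, 0.008]},
  {"claw": 0.2, "dp": [0.15, 0.93, 0], "turn": [0, 0, 0.008]},
  {"claw": 0.2, "dp": [0.15, 0.93, 0], "turn": [0, 0, 0.008]},
])

```text
t: 39.05
ee_pos: [478.5, -64.3, 85.7]
orientation: [-1.256, -1.113, 1.12]
ft_force: [-0.1, 0.5, -1.0]
width: 42.3
```

Emit:
jog_arm([
  {"claw": 0.2, "dp": [0.05, 0.3, 0], "turn": [0, 0, 0.008]},
  {"claw": 0.2, "dp": [0.1, 0.6, 0], "turn": [0, 0, 0.008]},
  {"claw": 0.2, "dp": [0.15, 0.93, 0], "turn": [0, 0, 0.008]},
  {"claw": 0.2, "dp": [0.15, 0.93, 0], "turn": [0, 0, 0.008]},
])

```text
t: 39.38
ee_pos: [490.6, 12.0, 84.6]
orientation: [-1.243, -1.133, 1.141]
ft_force: [0.6, -0.5, -1.0]
width: 42.1
```

Emit:
jog_arm([
  {"claw": 0.2, "dp": [0.05, 0.3, 0], "turn": [0, 0, 0.008]},
  {"claw": 0.2, "dp": [0.1, 0.6, 0], "turn": [0, 0, 0.008]},
  {"claw": 0.2, "dp": [0.15, 0.93, 0], "turn": [0, 0, 0.008]},
  {"claw": 0.2, "dp": [0.15, 0.93, 0], "turn": [0, 0, 0.008]},
])

```text
t: 39.72
ee_pos: [503.4, 88.1, 83.8]
orientation: [-1.23, -1.153, 1.161]
ft_force: [0.2, 0.5, -0.6]
width: 42.2
```

Emit:
jog_arm([
  {"claw": 0.2, "dp": [0.05, 0.3, 0], "turn": [0, 0, 0.008]},
  {"claw": 0.2, "dp": [0.1, 0.6, 0], "turn": [0, 0, 0.008]},
  {"claw": 0.2, "dp": [0.15, 0.93, 0], "turn": [0, 0, 0.008]},
  {"claw": 0.2, "dp": [0.15, 0.93, 0], "turn": [0, 0, 0.008]},
])

```text
t: 40.05
ee_pos: [516.5, 164.1, 83.2]
orientation: [-1.218, -1.173, 1.18]
ft_force: [1.0, 0.0, -1.2]
width: 42.7
```

Emit:
jog_arm([
  {"claw": 0.2, "dp": [0.05, 0.3, 0], "turn": [0, 0, 0.008]},
  {"claw": 0.2, "dp": [0.1, 0.6, 0], "turn": [0, 0, 0.008]},
  {"claw": 0.2, "dp": [0.15, 0.93, 0], "turn": [0, 0, 0.008]},
  {"claw": 0.2, "dp": [0.15, 0.93, 0], "turn": [0, 0, 0.008]},
])

```text
t: 40.38
ee_pos: [529.9, 240.1, 82.7]
orientation: [-1.206, -1.194, 1.199]
ft_force: [-0.7, 0.5, -1.8]
width: 42.6
```

```bash
python3 - <<'E'
from h import *
st(); togo(537.1,290,1.541)
E
```

```text
40.38 [529.9 240.1  82.7] jaw 1.556 [0.005, -1.0, 0.009] F [-0.7  0.5 -1.8] 42.6
go dp [0.09  0.623] mm [ 7.2 49.9] turn [-0.0016 -0.0029 -0.0048]
```

Emit:
jog_arm([
  {"claw": 0.2, "dp": [0.05, 0.35, 0], "turn": [-0.002, -0.003, -0.005]},
  {"claw": 0.2, "dp": [0.09, 0.62, -0.1], "turn": [-0.002, -0.003, -0.005]},
  {"claw": 0.2, "dp": [0.09, 0.62, -0.3], "turn": [-0.002, -0.003, -0.005]},
  {"claw": 0.2, "dp": [0.09, 0.62, -0.6], "turn": [-0.002, -0.003, -0.005]},
  {"claw": 0.2, "dp": [0.09, 0.62, -0.7], "turn": [-0.002, -0.003, -0.005]},
  {"claw": 0.2, "dp": [0.09, 0.62, -0.7], "turn": [-0.002, -0.003, -0.005]},
  {"claw": 0.2, "dp": [0.09, 0.62, -0.7], "turn": [-0.002, -0.003, -0.005]},
])

```text
t: 40.97
ee_pos: [536.9, 288.0, 26.1]
orientation: [-1.225, -1.184, 1.188]
ft_force: [-0.7, -0.6, -0.2]
width: 42.3
```

```bash
python3 - <<'E'
from h import *
st(); togo(537.1,290,1.541)
E
```

```text
40.97 [536.9 288.   26.1] jaw 1.539 [-0.002, -1.0, 0.001] F [-0.7 -0.6 -0.2] 42.3
go dp [0.003 0.025] mm [0.2 2. ] turn [ 0.0008 -0.0004  0.0005]
```

Lower to ee_z of about 14 (12 mm), release and lift.

Emit:
jog_arm([
  {"claw": 0.2, "dp": [0, 0.025, -0.07], "turn": [0.001, 0, 0]},
  {"claw": 0.2, "dp": [0, 0.025, -0.11], "turn": [0.001, 0, 0]},
  {"claw": 0.2, "dp": [0, 0.025, -0.14], "turn": [0.001, 0, 0]},
  {"claw": 0.2, "dp": [0, 0.025, -0.155], "turn": [0.001, 0, 0]},
  {"claw": 0.2, "dp": [0, 0.025, -0.155], "turn": [0.001, 0, 0]},
  {"claw": 0.2, "dp": [0, 0.025, -0.155], "turn": [0.001, 0, 0]},
  {"claw": 0.2, "dp": [0, 0.025, -0.155], "turn": [0.001, 0, 0]},
])

```text
t: 41.55
ee_pos: [537.1, 290.2, 14.1]
orientation: [-1.222, -1.186, 1.186]
ft_force: [0.6, -0.9, 0.4]
width: 42.4
```

Emit:
jog_arm([
  {"claw": 0.2, "dp": [0, 0, -0.005], "turn": [0, 0, 0]},
  {"claw": 0.7, "dp": [0, 0, -0.005], "turn": [0, 0, 0]},
  {"claw": 0.7, "dp": [0, 0, -0.005], "turn": [0, 0, 0]},
  {"claw": 0.7, "dp": [0, 0, -0.005], "turn": [0, 0, 0]},
  {"claw": 0.7, "dp": [0, 0, -0.005], "turn": [0, 0, 0]},
  {"claw": 0.7, "dp": [0, 0, -0.005], "turn": [0, 0, 0]},
])

```text
t: 42.05
ee_pos: [537.0, 290.2, 13.7]
orientation: [-1.222, -1.186, 1.186]
ft_force: [0.4, -0.5, -0.1]
width: 61.6
```

Emit:
jog_arm([
  {"claw": 0.7, "dp": [0, 0, 0.3], "turn": [0, 0, 0]},
  {"claw": 0.7, "dp": [0, 0, 0.7], "turn": [0, 0, 0]},
  {"claw": 0.7, "dp": [0, 0, 1], "turn": [0, 0, 0]},
  {"claw": 0.7, "dp": [0, 0, 1], "turn": [0, 0, 0]},
])

```text
t: 42.38
ee_pos: [540.1, 291.8, 98.6]
orientation: [-1.225, -1.193, 1.18]
ft_force: [0.9, -0.5, 0.4]
width: 61.9
```

```bash
python3 - <<'E'
from h import *
st('w16')
for r in fitcollars('w16',60,[(537,290),(533,150)]): print(r)
E
```

```text
42.38 [540.1 291.8  98.6] jaw 1.54 [0.005, -1.0, -0.006] F [ 0.9 -0.5  0.4] 61.9
(array([ 5.36558e+02,  2.89890e+02, -2.40000e-02]), np.float64(0.0091), 2830, 22563)
(array([ 5.33296e+02,  1.51269e+02, -1.30000e-02]), np.float64(0.0108), 2369, 15975)
```

View pics/w16.png

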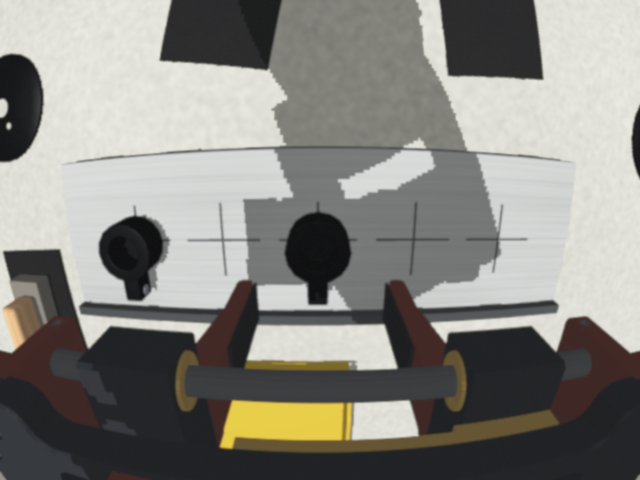

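Both placed collars sit on their crosses. Going back for the third.

Emit:
jog_arm([
  {"claw": 0.7, "dp": [-0.07, -0.48, 0], "turn": [0, 0, -0.015]},
  {"claw": 0.7, "dp": [-0.14, -0.96, 0.03], "turn": [0, 0, -0.03]},
  {"claw": 0.7, "dp": [-0.14, -0.96, 0.03], "turn": [0, 0, -0.03]},
])

```text
t: 42.68
ee_pos: [524.9, 209.4, 97.4]
orientation: [-1.267, -1.113, 1.113]
ft_force: [0.1, 0.3, -0.7]
width: 61.5
```

Emit:
jog_arm([
  {"claw": 0.7, "dp": [-0.07, -0.48, 0], "turn": [0, 0, -0.015]},
  {"claw": 0.7, "dp": [-0.14, -0.96, 0.03], "turn": [0, 0, -0.03]},
  {"claw": 0.7, "dp": [-0.14, -0.96, 0.03], "turn": [0, 0, -0.03]},
])

```text
t: 42.93
ee_pos: [510.8, 127.5, 98.4]
orientation: [-1.308, -1.034, 1.043]
ft_force: [-0.1, 0.8, 0.1]
width: 61.7
```

Emit:
jog_arm([
  {"claw": 0.7, "dp": [-0.07, -0.48, 0], "turn": [0, 0, -0.015]},
  {"claw": 0.7, "dp": [-0.14, -0.96, 0.03], "turn": [0, 0, -0.03]},
  {"claw": 0.7, "dp": [-0.14, -0.96, 0.03], "turn": [0, 0, -0.03]},
])

```text
t: 43.18
ee_pos: [497.4, 46.0, 99.7]
orientation: [-1.344, -0.956, 0.97]
ft_force: [0.1, -0.2, -0.5]
width: 61.2
```

Emit:
jog_arm([
  {"claw": 0.7, "dp": [-0.07, -0.48, 0], "turn": [0, 0, -0.015]},
  {"claw": 0.7, "dp": [-0.14, -0.96, 0.03], "turn": [0, 0, -0.03]},
  {"claw": 0.7, "dp": [-0.14, -0.96, 0.03], "turn": [0, 0, -0.03]},
])

```text
t: 43.43
ee_pos: [484.9, -35.1, 101.4]
orientation: [-1.379, -0.879, 0.896]
ft_force: [0.9, -0.3, 0.0]
width: 61.0
```

Emit:
jog_arm([
  {"claw": 0.7, "dp": [-0.07, -0.48, 0], "turn": [0, 0, -0.015]},
  {"claw": 0.7, "dp": [-0.14, -0.96, 0], "turn": [0, 0, -0.03]},
  {"claw": 0.7, "dp": [-0.14, -0.96, 0], "turn": [0, 0, -0.03]},
])

```text
t: 43.68
ee_pos: [473.2, -116.0, 100.8]
orientation: [-1.411, -0.803, 0.82]
ft_force: [0.9, 0.9, -0.6]
width: 61.2
```

Emit:
jog_arm([
  {"claw": 0.7, "dp": [-0.07, -0.48, 0], "turn": [0, 0, -0.015]},
  {"claw": 0.7, "dp": [-0.14, -0.96, 0], "turn": [0, 0, -0.03]},
  {"claw": 0.7, "dp": [-0.14, -0.96, 0], "turn": [0, 0, -0.03]},
])

```text
t: 43.93
ee_pos: [462.1, -196.8, 100.4]
orientation: [-1.44, -0.727, 0.744]
ft_force: [0.8, 0.2, 0.9]
width: 61.3
```

Emit:
jog_arm([
  {"claw": 0.7, "dp": [-0.07, -0.48, 0], "turn": [0, 0, -0.015]},
  {"claw": 0.7, "dp": [-0.14, -0.96, 0], "turn": [0, 0, -0.03]},
  {"claw": 0.7, "dp": [-0.14, -0.96, 0], "turn": [0, 0, -0.03]},
])

```text
t: 44.18
ee_pos: [451.7, -277.6, 100.2]
orientation: [-1.468, -0.652, 0.668]
ft_force: [0.2, -0.2, -0.2]
width: 61.7
```

```bash
python3 - <<'E'
from h import *
st('w17'); togo(443.8,-373.3,.771)
for r in fitcollars('w17',32,[(444,-373)]): print(r)
E
```

```text
44.18 [ 451.7 -277.6  100.2] jaw 0.845 [-0.009, -1.0, 0.004] F [ 0.2 -0.2 -0.2] 61.7
go dp [-0.093 -1.228] mm [ -7.5 -98.2] turn [ 0.0006 -0.0033 -0.0239]
(array([ 443.348, -375.072,   -0.794]), np.float64(0.0152), 346, 6916)
```

View pics/w17.png

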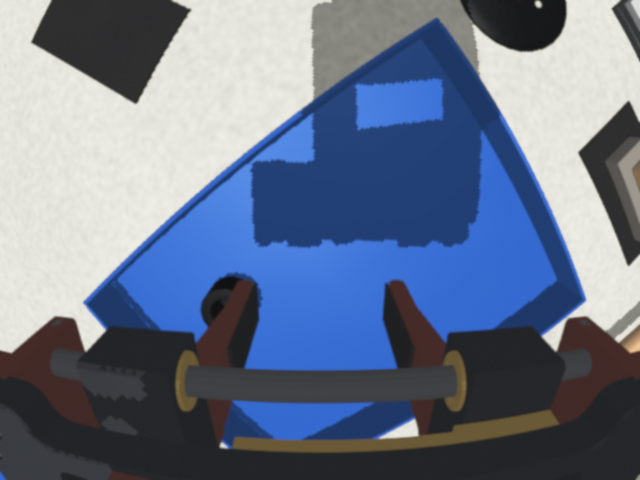

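Emit:
jog_arm([
  {"claw": 0.7, "dp": [-0.04, -0.4, 0], "turn": [0.001, -0.003, -0.012]},
  {"claw": 0.7, "dp": [-0.08, -0.8, 0], "turn": [0.001, -0.003, -0.022]},
  {"claw": 0.7, "dp": [-0.09, -0.98, 0], "turn": [0.001, -0.003, -0.022]},
  {"claw": 0.7, "dp": [-0.09, -0.98, 0], "turn": [0.001, -0.003, -0.022]},
])

```text
t: 44.57
ee_pos: [444.9, -354.4, 99.5]
orientation: [-1.483, -0.607, 0.607]
ft_force: [-0.8, 0.1, -0.0]
width: 61.2
```

Emit:
jog_arm([
  {"claw": 0.7, "dp": [0, -0.2, 0], "turn": [0, 0, 0]},
  {"claw": 0.7, "dp": [0, -0.2, 0], "turn": [0, 0, 0]},
  {"claw": 0.7, "dp": [0, -0.2, 0], "turn": [0, 0, 0]},
])

```text
t: 44.82
ee_pos: [445.2, -369.7, 99.3]
orientation: [-1.482, -0.608, 0.608]
ft_force: [-0.2, 0.4, 0.1]
width: 61.2
```

```bash
python3 - <<'E'
from h import *
st('w18'); togo(443.8,-373.3,.771)
for r in fitcollars('w18',32,[(444,-373)]): print(r)
E
```

```text
44.82 [ 445.2 -369.7   99.3] jaw 0.778 [0.001, -1.0, 0.002] F [-0.2  0.4  0.1] 61.2
go dp [-0.015 -0.05 ] mm [-1.2 -4. ] turn [-0.0007 -0.0003 -0.0022]
(array([ 443.649, -373.776,   -0.805]), np.float64(0.0097), 2352, 19572)
```

View pics/w18.png

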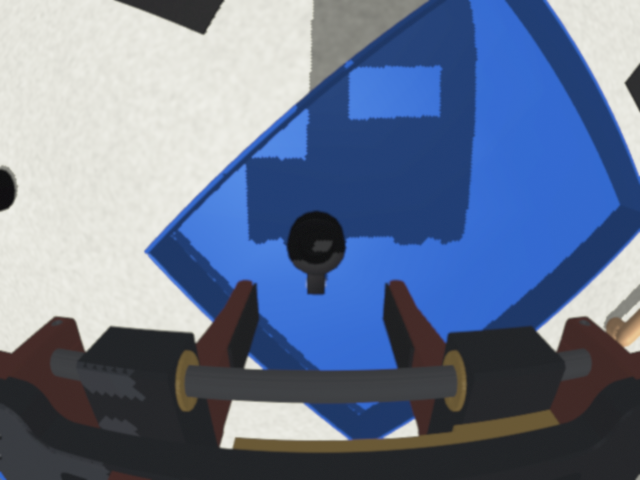

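Emit:
jog_arm([
  {"claw": 0.7, "dp": [-0.02, -0.05, -0.3], "turn": [0, 0, -0.004]},
  {"claw": 0.7, "dp": [-0.02, -0.05, -0.7], "turn": [0, 0, -0.004]},
  {"claw": 0.7, "dp": [-0.02, -0.05, -0.95], "turn": [0, 0, -0.004]},
  {"claw": 0.7, "dp": [-0.02, -0.05, -0.95], "turn": [0, 0, -0.004]},
  {"claw": 0.7, "dp": [-0.02, -0.05, -0.95], "turn": [0, 0, -0.004]},
])

```text
t: 45.28
ee_pos: [442.9, -372.0, 22.6]
orientation: [-1.482, -0.598, 0.6]
ft_force: [0.6, -0.9, 0.5]
width: 61.4
```

```bash
python3 - <<'E'
from h import *
st(); togo(443.6,-373.8,.766)
E
```

```text
45.28 [ 442.9 -372.    22.6] jaw 0.766 [0.001, -1.0, 0.005] F [ 0.6 -0.9  0.5] 61.4
go dp [ 0.009 -0.023] mm [ 0.7 -1.8] turn [-0.0013 -0.001  -0.0001]
```

Emit:
jog_arm([
  {"claw": 0.7, "dp": [0.01, -0.02, -0.2], "turn": [0, 0, 0]},
  {"claw": 0.7, "dp": [0.01, -0.02, -0.35], "turn": [0, 0, 0]},
  {"claw": 0.7, "dp": [0.01, -0.02, -0.46], "turn": [0, 0, 0]},
  {"claw": 0.7, "dp": [0.01, -0.02, -0.46], "turn": [0, 0, 0]},
  {"claw": 0.7, "dp": [0.01, -0.02, -0.46], "turn": [0, 0, 0]},
  {"claw": 0.7, "dp": [0.01, -0.02, -0.46], "turn": [0, 0, 0]},
])

```text
t: 45.78
ee_pos: [444.0, -373.8, -13.6]
orientation: [-1.482, -0.598, 0.599]
ft_force: [0.6, 0.4, 0.1]
width: 61.2
```

Emit:
jog_arm([
  {"claw": 0.2, "dp": [0, 0, 0], "turn": [0, 0, 0]},
  {"claw": 0.2, "dp": [0, 0, 0], "turn": [0, 0, 0]},
  {"claw": 0.2, "dp": [0, 0, 0], "turn": [0, 0, 0]},
  {"claw": 0.2, "dp": [0, 0, 0], "turn": [0, 0, 0]},
  {"claw": 0.2, "dp": [0, 0, 0], "turn": [0, 0, 0]},
  {"claw": 0.2, "dp": [0, 0, 0], "turn": [0, 0, 0]},
])

```text
t: 46.28
ee_pos: [444.3, -374.0, -13.1]
orientation: [-1.483, -0.598, 0.599]
ft_force: [-1.3, 0.8, 4.8]
width: 42.3
```

Emit:
jog_arm([
  {"claw": 0.2, "dp": [0, 0, 0.2], "turn": [0, 0, 0]},
  {"claw": 0.2, "dp": [0, 0, 0.6], "turn": [0, 0, 0]},
  {"claw": 0.2, "dp": [0, 0, 1], "turn": [0, 0, 0]},
  {"claw": 0.2, "dp": [0, 0, 1], "turn": [0, 0, 0]},
  {"claw": 0.2, "dp": [0, 0, 1], "turn": [0, 0, 0]},
])

```text
t: 46.7
ee_pos: [445.2, -374.9, 68.4]
orientation: [-1.486, -0.6, 0.598]
ft_force: [-0.4, -0.5, -2.5]
width: 42.1
```

```bash
python3 - <<'E'
from h import *
st('w19'); togo(541.3,429.7,1.541)
E
```

```text
46.7 [ 445.2 -374.9   68.4] jaw 0.766 [0.001, -1.0, 0.0] F [-0.4 -0.5 -2.5] 42.1
go dp [ 1.214 10.046] mm [ 97.1 803.7] turn [-0.0009 -0.0005  0.2467]
```

View pics/w19.png

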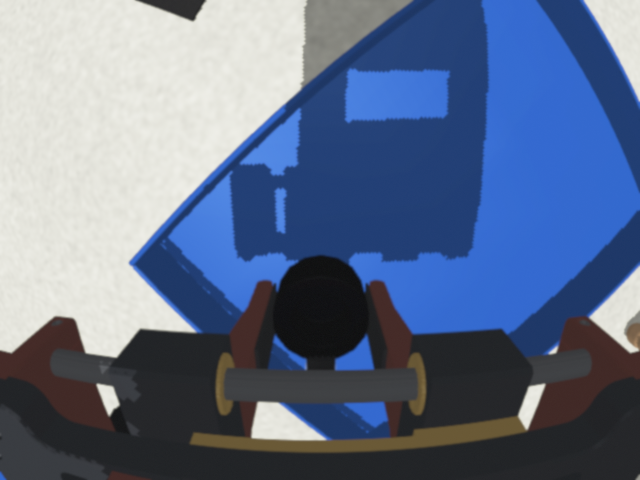

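Emit:
jog_arm([
  {"claw": 0.2, "dp": [0.04, 0.3, 0.15], "turn": [0, 0, 0.01]},
  {"claw": 0.2, "dp": [0.09, 0.65, 0.3], "turn": [0, 0, 0.02]},
  {"claw": 0.2, "dp": [0.13, 0.96, 0.4], "turn": [0, 0, 0.027]},
  {"claw": 0.2, "dp": [0.13, 0.96, 0.4], "turn": [0, 0, 0.027]},
])

```text
t: 47.08
ee_pos: [453.7, -293.3, 98.2]
orientation: [-1.459, -0.665, 0.668]
ft_force: [-0.0, 0.9, -1.1]
width: 42.4
```

Emit:
jog_arm([
  {"claw": 0.2, "dp": [0.04, 0.3, 0], "turn": [0, 0, 0.01]},
  {"claw": 0.2, "dp": [0.09, 0.65, 0], "turn": [0, 0, 0.02]},
  {"claw": 0.2, "dp": [0.13, 0.96, 0], "turn": [0, 0, 0.027]},
  {"claw": 0.2, "dp": [0.13, 0.96, 0], "turn": [0, 0, 0.027]},
])

```text
t: 47.42
ee_pos: [462.6, -213.0, 96.3]
orientation: [-1.432, -0.73, 0.737]
ft_force: [-0.6, -1.0, -1.1]
width: 42.3
```

Emit:
jog_arm([
  {"claw": 0.2, "dp": [0.04, 0.3, 0], "turn": [0, 0, 0.01]},
  {"claw": 0.2, "dp": [0.09, 0.65, 0], "turn": [0, 0, 0.02]},
  {"claw": 0.2, "dp": [0.13, 0.96, 0], "turn": [0, 0, 0.027]},
  {"claw": 0.2, "dp": [0.13, 0.96, 0], "turn": [0, 0, 0.027]},
])

```text
t: 47.75
ee_pos: [472.0, -133.6, 94.9]
orientation: [-1.404, -0.795, 0.806]
ft_force: [-0.7, 0.1, -0.3]
width: 42.5
```

Emit:
jog_arm([
  {"claw": 0.2, "dp": [0.04, 0.3, 0], "turn": [0, 0, 0.01]},
  {"claw": 0.2, "dp": [0.09, 0.65, 0], "turn": [0, 0, 0.02]},
  {"claw": 0.2, "dp": [0.13, 0.96, 0], "turn": [0, 0, 0.027]},
  {"claw": 0.2, "dp": [0.13, 0.96, 0], "turn": [0, 0, 0.027]},
])

```text
t: 48.08
ee_pos: [482.2, -54.8, 93.8]
orientation: [-1.376, -0.86, 0.873]
ft_force: [0.6, -0.3, -1.7]
width: 42.3
```

Emit:
jog_arm([
  {"claw": 0.2, "dp": [0.04, 0.3, 0], "turn": [0, 0, 0.01]},
  {"claw": 0.2, "dp": [0.09, 0.65, 0], "turn": [0, 0, 0.02]},
  {"claw": 0.2, "dp": [0.13, 0.96, 0], "turn": [0, 0, 0.027]},
  {"claw": 0.2, "dp": [0.13, 0.96, 0], "turn": [0, 0, 0.027]},
])

```text
t: 48.42
ee_pos: [493.1, 23.6, 92.9]
orientation: [-1.346, -0.925, 0.94]
ft_force: [-0.3, -0.1, -0.4]
width: 42.2
```

Emit:
jog_arm([
  {"claw": 0.2, "dp": [0.04, 0.3, 0], "turn": [0, 0, 0.01]},
  {"claw": 0.2, "dp": [0.09, 0.65, 0], "turn": [0, 0, 0.02]},
  {"claw": 0.2, "dp": [0.13, 0.96, 0], "turn": [0, 0, 0.027]},
  {"claw": 0.2, "dp": [0.13, 0.96, 0], "turn": [0, 0, 0.027]},
])

```text
t: 48.75
ee_pos: [504.6, 101.9, 92.4]
orientation: [-1.314, -0.99, 1.006]
ft_force: [0.3, -0.9, -0.9]
width: 42.6
```

Emit:
jog_arm([
  {"claw": 0.2, "dp": [0.04, 0.3, 0], "turn": [0, 0, 0.01]},
  {"claw": 0.2, "dp": [0.09, 0.65, 0], "turn": [0, 0, 0.02]},
  {"claw": 0.2, "dp": [0.13, 0.96, 0], "turn": [0, 0, 0.027]},
  {"claw": 0.2, "dp": [0.13, 0.96, 0], "turn": [0, 0, 0.027]},
])

```text
t: 49.08
ee_pos: [516.4, 180.2, 91.9]
orientation: [-1.281, -1.055, 1.07]
ft_force: [0.3, -0.4, -0.8]
width: 42.2
```

Emit:
jog_arm([
  {"claw": 0.2, "dp": [0.04, 0.3, 0], "turn": [0, 0, 0.01]},
  {"claw": 0.2, "dp": [0.09, 0.65, 0], "turn": [0, 0, 0.02]},
  {"claw": 0.2, "dp": [0.13, 0.96, 0], "turn": [0, 0, 0.027]},
  {"claw": 0.2, "dp": [0.13, 0.96, 0], "turn": [0, 0, 0.027]},
])

```text
t: 49.42
ee_pos: [528.4, 258.5, 91.5]
orientation: [-1.245, -1.12, 1.134]
ft_force: [0.2, 0.8, -2.1]
width: 42.6
```

Emit:
jog_arm([
  {"claw": 0.2, "dp": [0.04, 0.3, 0], "turn": [0, 0, 0.01]},
  {"claw": 0.2, "dp": [0.09, 0.65, 0], "turn": [0, 0, 0.02]},
  {"claw": 0.2, "dp": [0.13, 0.96, 0], "turn": [0, 0, 0.027]},
  {"claw": 0.2, "dp": [0.13, 0.96, 0], "turn": [0, 0, 0.027]},
])

```text
t: 49.75
ee_pos: [540.3, 336.7, 91.0]
orientation: [-1.206, -1.185, 1.197]
ft_force: [0.7, -0.4, -0.8]
width: 42.2
```

```bash
python3 - <<'E'
from h import *
st(); togo(541.3,429.7,1.541)
E
```

```text
49.75 [540.3 336.7  91. ] jaw 1.549 [0.004, -1.0, 0.014] F [ 0.7 -0.4 -0.8] 42.2
go dp [0.013 1.162] mm [ 1. 93.] turn [-0.0013 -0.0044 -0.0025]
```

Emit:
jog_arm([
  {"claw": 0.2, "dp": [0.01, 0.35, 0], "turn": [-0.001, -0.004, -0.003]},
  {"claw": 0.2, "dp": [0.01, 0.75, 0], "turn": [-0.001, -0.004, -0.003]},
  {"claw": 0.2, "dp": [0.01, 0.98, -0.1], "turn": [-0.001, -0.004, -0.003]},
  {"claw": 0.2, "dp": [0.01, 0.98, -0.3], "turn": [-0.001, -0.004, -0.003]},
  {"claw": 0.2, "dp": [0.01, 0.98, -0.4], "turn": [-0.001, -0.004, -0.003]},
  {"claw": 0.2, "dp": [0.01, 0.98, -0.4], "turn": [-0.001, -0.004, -0.003]},
])

```text
t: 50.25
ee_pos: [539.6, 412.1, 55.7]
orientation: [-1.222, -1.18, 1.191]
ft_force: [-0.1, 0.7, -1.2]
width: 42.6
```

Emit:
jog_arm([
  {"claw": 0.2, "dp": [0, 0.18, -0.2], "turn": [0, 0, 0]},
  {"claw": 0.2, "dp": [0, 0.18, -0.35], "turn": [0, 0, 0]},
  {"claw": 0.2, "dp": [0, 0.18, -0.38], "turn": [0, 0, 0]},
  {"claw": 0.2, "dp": [0, 0.18, -0.38], "turn": [0, 0, 0]},
])

```text
t: 50.58
ee_pos: [538.9, 424.7, 24.0]
orientation: [-1.222, -1.177, 1.193]
ft_force: [-1.3, 0.1, -1.7]
width: 42.0
```

```bash
python3 - <<'E'
from h import *
st(); togo(541.3,429.7,1.541)
E
```

```text
50.58 [538.9 424.7  24. ] jaw 1.538 [-0.005, -1.0, 0.008] F [-1.3  0.1 -1.7] 42.0
go dp [0.03  0.063] mm [2.4 5. ] turn [ 0.0016 -0.0026  0.0009]
```

Emit:
jog_arm([
  {"claw": 0.2, "dp": [0.03, 0.06, 0], "turn": [0.002, -0.003, 0.001]},
  {"claw": 0.2, "dp": [0.03, 0.06, 0], "turn": [0.002, -0.003, 0.001]},
  {"claw": 0.2, "dp": [0.03, 0.06, -0.04], "turn": [0.002, -0.003, 0.001]},
  {"claw": 0.2, "dp": [0.03, 0.06, -0.08], "turn": [0.002, -0.003, 0.001]},
  {"claw": 0.2, "dp": [0.03, 0.06, -0.1], "turn": [0.002, -0.003, 0.001]},
  {"claw": 0.2, "dp": [0.03, 0.06, -0.1], "turn": [0.002, -0.003, 0.001]},
  {"claw": 0.2, "dp": [0.03, 0.06, -0.1], "turn": [0.002, -0.003, 0.001]},
])

```text
t: 51.17
ee_pos: [541.1, 429.5, 15.9]
orientation: [-1.223, -1.189, 1.186]
ft_force: [0.1, 0.5, -2.1]
width: 42.2
```

```bash
python3 - <<'E'
from h import *
st(); togo(541.3,429.7,1.541)
E
```

```text
51.17 [541.1 429.5  15.9] jaw 1.541 [0.001, -1.0, -0.001] F [ 0.1  0.5 -2.1] 42.2
go dp [0.002 0.003] mm [0.2 0.2] turn [-0.0004  0.0003 -0.0002]
```

Emit:
jog_arm([
  {"claw": 0.2, "dp": [0, 0, -0.014], "turn": [0, 0, 0]},
  {"claw": 0.2, "dp": [0, 0, -0.014], "turn": [0, 0, 0]},
  {"claw": 0.7, "dp": [0, 0, -0.014], "turn": [0, 0, 0]},
  {"claw": 0.7, "dp": [0, 0, -0.014], "turn": [0, 0, 0]},
  {"claw": 0.7, "dp": [0, 0, -0.014], "turn": [0, 0, 0]},
  {"claw": 0.7, "dp": [0, 0, -0.014], "turn": [0, 0, 0]},
  {"claw": 0.7, "dp": [0, 0, -0.014], "turn": [0, 0, 0]},
])

```text
t: 51.75
ee_pos: [541.2, 429.5, 14.9]
orientation: [-1.223, -1.189, 1.186]
ft_force: [0.5, -0.4, 0.3]
width: 61.4
```

Emit:
jog_arm([
  {"claw": 0.7, "dp": [0, 0, 0.3], "turn": [0, 0, 0]},
  {"claw": 0.7, "dp": [0, 0, 0.7], "turn": [0, 0, 0]},
  {"claw": 0.7, "dp": [0, 0, 1], "turn": [0, 0, 0]},
  {"claw": 0.7, "dp": [0, 0, 1], "turn": [0, 0, 0]},
])

```text
t: 52.08
ee_pos: [544.1, 431.8, 100.6]
orientation: [-1.224, -1.197, 1.179]
ft_force: [0.4, 0.7, 0.4]
width: 61.1
```

Emit:
jog_arm([
  {"claw": 0.7, "dp": [0, -0.4, 0.4], "turn": [0, 0, 0]},
  {"claw": 0.7, "dp": [0, -0.8, 0.8], "turn": [0, 0, 0]},
  {"claw": 0.7, "dp": [0, -0.9, 1], "turn": [0, 0, 0]},
  {"claw": 0.7, "dp": [0, -0.9, 1], "turn": [0, 0, 0]},
])

```text
t: 52.42
ee_pos: [546.5, 358.5, 185.4]
orientation: [-1.227, -1.201, 1.173]
ft_force: [0.5, 0.2, 0.5]
width: 61.6
```

```bash
python3 - <<'E'
from h import *
st('w20')
for r in fitcollars('w20',60,[(541,430),(537,290),(533,150)]): print(r)
snap('scene','s3'); snap('top','top3')
E
```

```text
52.42 [546.5 358.5 185.4] jaw 1.54 [0.01, -1.0, -0.013] F [0.5 0.2 0.5] 61.6
(array([ 5.40288e+02,  4.28596e+02, -4.20000e-02]), np.float64(0.0095), 1603, 14194)
(array([ 5.36768e+02,  2.90572e+02, -3.50000e-02]), np.float64(0.0092), 1607, 14391)
(array([ 5.33904e+02,  1.16217e+02, -1.86000e-01]), np.float64(0.0103), 1131, 9761)
```

View pics/w20.png

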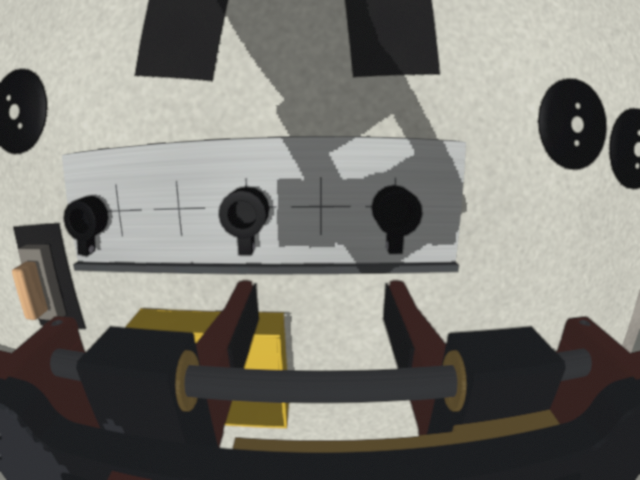

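View pics/s3.png

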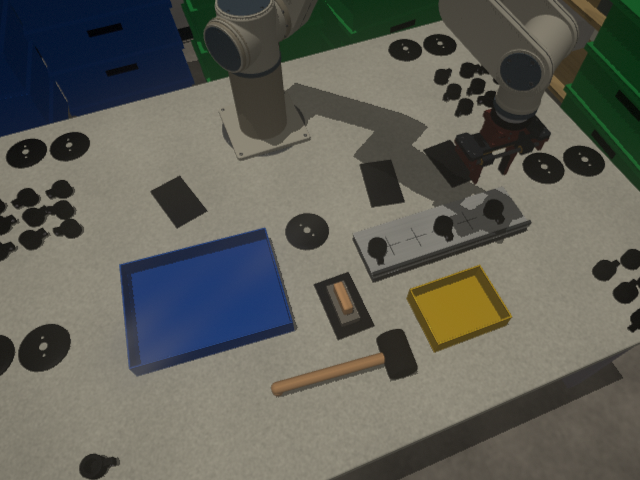

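View pics/top3.png

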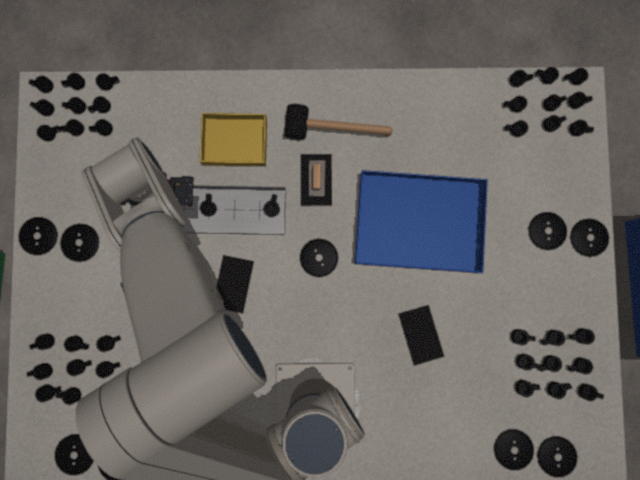

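Collar 1 has been knocked to (533.9,116.2), yaw -0.19, about 34 mm off its cross. The other two are on their crosses and the bin is empty. I'll put collar 1 right.

Emit:
jog_arm([
  {"claw": 0.7, "dp": [-0.04, -0.45, -0.1], "turn": [-0.002, 0.004, -0.016]},
  {"claw": 0.7, "dp": [-0.06, -0.92, -0.2], "turn": [-0.002, 0.004, -0.016]},
  {"claw": 0.7, "dp": [-0.06, -0.92, -0.2], "turn": [-0.002, 0.004, -0.016]},
])

```text
t: 52.82
ee_pos: [535.9, 281.4, 159.7]
orientation: [-1.242, -1.138, 1.159]
ft_force: [-0.5, 0.6, -0.4]
width: 61.6
```

Emit:
jog_arm([
  {"claw": 0.7, "dp": [-0.04, -0.45, -0.2], "turn": [0, 0, -0.016]},
  {"claw": 0.7, "dp": [-0.06, -0.92, -0.4], "turn": [0, 0, -0.016]},
  {"claw": 0.7, "dp": [-0.06, -0.92, -0.4], "turn": [0, 0, -0.016]},
])

```text
t: 53.07
ee_pos: [527.0, 203.3, 122.9]
orientation: [-1.261, -1.091, 1.128]
ft_force: [-1.1, 0.3, -0.1]
width: 61.6
```

Emit:
jog_arm([
  {"claw": 0.7, "dp": [-0.04, -0.45, -0.2], "turn": [0, 0, -0.016]},
  {"claw": 0.7, "dp": [-0.05, -0.95, -0.3], "turn": [0, 0, -0.016]},
  {"claw": 0.7, "dp": [-0.05, -0.95, -0.3], "turn": [0, 0, -0.016]},
  {"claw": 0.7, "dp": [-0.05, -0.95, -0.3], "turn": [0, 0, -0.016]},
])

```text
t: 53.4
ee_pos: [522.0, 126.3, 97.2]
orientation: [-1.281, -1.049, 1.091]
ft_force: [0.2, 0.1, 0.5]
width: 61.4
```

```bash
python3 - <<'E'
from h import *
st('w21')
for r in fitcollars('w21',60,[(535,117),(537,290)]): print(r)
r=fitcollars('w21',60,[(535,117)])[0]; togo(r[0][0],r[0][1],r[0][2]+1.571)
E
```

```text
53.4 [522.  126.3  97.2] jaw 1.386 [-0.013, -1.0, 0.023] F [0.2 0.1 0.5] 61.4
(array([533.499, 114.911,  -0.707]), np.float64(0.0092), 2056, 17354)
(array([ 5.36728e+02,  2.88537e+02, -6.30000e-02]), np.float64(0.0113), 2218, 16279)
go dp [ 0.133 -0.159] mm [ 10.6 -12.7] turn [ 0.0024 -0.0074 -0.1664]
```

View pics/w21.png

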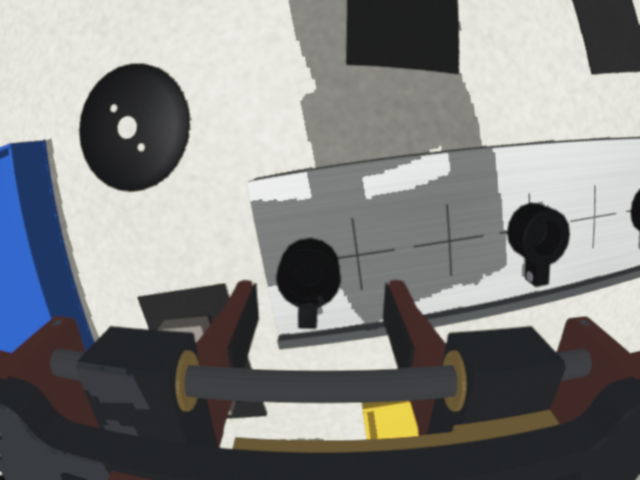

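Emit:
jog_arm([
  {"claw": 0.7, "dp": [0.14, -0.14, 0], "turn": [0.002, -0.007, 0]},
  {"claw": 0.7, "dp": [0.14, -0.14, 0], "turn": [0.002, -0.007, 0]},
  {"claw": 0.7, "dp": [0.14, -0.14, 0], "turn": [0.002, -0.007, 0]},
  {"claw": 0.7, "dp": [0.14, -0.14, 0], "turn": [0.002, -0.007, 0]},
  {"claw": 0.7, "dp": [0.14, -0.14, 0], "turn": [0.002, -0.007, 0]},
])

```text
t: 53.87
ee_pos: [534.0, 117.6, 98.1]
orientation: [-1.29, -1.072, 1.075]
ft_force: [0.2, -0.4, 1.1]
width: 61.4
```

```bash
python3 - <<'E'
from h import *
st('w22')
r=fitcollars('w22',60,[(535,117)])[0]; print(r); togo(r[0][0],r[0][1],r[0][2]+1.571)
E
```

```text
53.87 [534.  117.6  98.1] jaw 1.388 [-0.001, -1.0, 0.001] F [ 0.2 -0.4  1.1] 61.4
(array([ 5.33672e+02,  1.14726e+02, -2.17000e-01]), np.float64(0.0095), 2653, 21411)
go dp [-0.003 -0.033] mm [-0.3 -2.6] turn [ 0.0003 -0.0005 -0.0108]
```

Emit:
jog_arm([
  {"claw": 0.7, "dp": [-0.01, -0.035, -0.3], "turn": [0, 0, -0.011]},
  {"claw": 0.7, "dp": [-0.01, -0.035, -0.6], "turn": [0, 0, -0.011]},
  {"claw": 0.7, "dp": [-0.01, -0.035, -0.8], "turn": [0, 0, -0.011]},
  {"claw": 0.7, "dp": [-0.01, -0.035, -0.8], "turn": [0, 0, -0.011]},
  {"claw": 0.7, "dp": [-0.01, -0.035, -0.8], "turn": [0, 0, -0.011]},
])

```text
t: 54.33
ee_pos: [532.5, 114.9, 33.7]
orientation: [-1.303, -1.045, 1.05]
ft_force: [-0.0, 0.4, -0.1]
width: 61.5
```

```bash
python3 - <<'E'
from h import *
st(); togo(533.7,114.8,1.354)
E
```

```text
54.33 [532.5 114.9  33.7] jaw 1.354 [-0.002, -1.0, 0.003] F [-0.   0.4 -0.1] 61.5
go dp [ 0.015 -0.001] mm [ 1.2 -0.1] turn [ 0.0004 -0.001   0.0001]
```

Emit:
jog_arm([
  {"claw": 0.7, "dp": [0.015, 0, -0.12], "turn": [0, -0.001, 0]},
  {"claw": 0.7, "dp": [0.015, 0, -0.24], "turn": [0, -0.001, 0]},
  {"claw": 0.7, "dp": [0.015, 0, -0.24], "turn": [0, -0.001, 0]},
  {"claw": 0.7, "dp": [0.015, 0, -0.24], "turn": [0, -0.001, 0]},
  {"claw": 0.7, "dp": [0.015, 0, -0.24], "turn": [0, -0.001, 0]},
])

```text
t: 54.75
ee_pos: [533.9, 114.9, 14.7]
orientation: [-1.305, -1.047, 1.048]
ft_force: [-0.2, 0.0, -0.3]
width: 61.6
```

Emit:
jog_arm([
  {"claw": 0.2, "dp": [0, 0, 0], "turn": [0, 0, 0]},
  {"claw": 0.2, "dp": [0, 0, 0], "turn": [0, 0, 0]},
  {"claw": 0.2, "dp": [0, 0, 0], "turn": [0, 0, 0]},
  {"claw": 0.2, "dp": [0, 0, 0], "turn": [0, 0, 0]},
  {"claw": 0.2, "dp": [0, 0, 0], "turn": [0, 0, 0]},
  {"claw": 0.2, "dp": [0, 0, 0], "turn": [0, 0, 0]},
])

```text
t: 55.25
ee_pos: [534.1, 114.9, 14.8]
orientation: [-1.305, -1.048, 1.048]
ft_force: [0.2, 0.2, 0.2]
width: 42.3
```

Emit:
jog_arm([
  {"claw": 0.2, "dp": [0, 0, 0.15], "turn": [0, 0, 0]},
  {"claw": 0.2, "dp": [0, 0, 0.3], "turn": [0, 0, 0]},
  {"claw": 0.2, "dp": [0, 0.2, 0.3], "turn": [0, 0, 0.03]},
  {"claw": 0.2, "dp": [0, 0.43, 0.3], "turn": [0, 0, 0.06]},
  {"claw": 0.2, "dp": [0, 0.43, 0.3], "turn": [0, 0, 0.06]},
  {"claw": 0.2, "dp": [0, 0.43, 0.3], "turn": [0, 0, 0.06]},
  {"claw": 0.2, "dp": [0, 0.43, 0.3], "turn": [0, 0, 0.06]},
])

```text
t: 55.83
ee_pos: [534.0, 149.0, 39.4]
orientation: [-1.225, -1.187, 1.187]
ft_force: [0.2, -0.9, -0.8]
width: 42.5
```

```bash
python3 - <<'E'
from h import *
st(); togo(532.9,150.1,1.541)
E
```

```text
55.83 [534.  149.   39.4] jaw 1.54 [-0.001, -1.0, -0.001] F [ 0.2 -0.9 -0.8] 42.5
go dp [-0.014  0.014] mm [-1.1  1.1] turn [0.0004 0.0003 0.0002]
```

Lower 24.5 mm, back to ee_z of about 15.

Emit:
jog_arm([
  {"claw": 0.2, "dp": [-0.014, 0.014, -0.1], "turn": [0, 0, 0]},
  {"claw": 0.2, "dp": [-0.014, 0.014, -0.2], "turn": [0, 0, 0]},
  {"claw": 0.2, "dp": [-0.014, 0.014, -0.26], "turn": [0, 0, 0]},
  {"claw": 0.2, "dp": [-0.014, 0.014, -0.29], "turn": [0, 0, 0]},
  {"claw": 0.2, "dp": [-0.014, 0.014, -0.31], "turn": [0, 0, 0]},
  {"claw": 0.2, "dp": [-0.014, 0.014, -0.31], "turn": [0, 0, 0]},
  {"claw": 0.2, "dp": [-0.014, 0.014, -0.31], "turn": [0, 0, 0]},
])

```text
t: 56.42
ee_pos: [532.8, 150.0, 14.5]
orientation: [-1.225, -1.186, 1.187]
ft_force: [-1.1, -1.2, 0.8]
width: 42.0
```

Emit:
jog_arm([
  {"claw": 0.2, "dp": [0, 0, -0.005], "turn": [0, 0, 0]},
  {"claw": 0.7, "dp": [0, 0, -0.005], "turn": [0, 0, 0]},
  {"claw": 0.7, "dp": [0, 0, -0.005], "turn": [0, 0, 0]},
  {"claw": 0.7, "dp": [0, 0, -0.005], "turn": [0, 0, 0]},
  {"claw": 0.7, "dp": [0, 0, -0.005], "turn": [0, 0, 0]},
  {"claw": 0.7, "dp": [0, 0, -0.005], "turn": [0, 0, 0]},
])

```text
t: 56.92
ee_pos: [533.0, 150.1, 14.2]
orientation: [-1.225, -1.187, 1.187]
ft_force: [0.4, -0.0, -0.1]
width: 61.4
```

Emit:
jog_arm([
  {"claw": 0.7, "dp": [0, 0, 0.3], "turn": [0, 0, 0]},
  {"claw": 0.7, "dp": [0, 0, 0.7], "turn": [0, 0, 0]},
  {"claw": 0.7, "dp": [0, 0, 1], "turn": [0, 0, 0]},
  {"claw": 0.7, "dp": [0, 0, 1], "turn": [0, 0, 0]},
])

```text
t: 57.25
ee_pos: [536.1, 150.9, 98.7]
orientation: [-1.229, -1.193, 1.182]
ft_force: [0.3, 0.5, -0.4]
width: 61.1
```

Emit:
jog_arm([
  {"claw": 0.7, "dp": [0, 0.3, 0.3], "turn": [0, 0, 0]},
  {"claw": 0.7, "dp": [0, 0.8, 0.7], "turn": [0, 0, 0]},
  {"claw": 0.7, "dp": [0.5, 0.95, 0.95], "turn": [0, 0, 0]},
  {"claw": 0.7, "dp": [0.5, 0.95, 0.95], "turn": [0, 0, 0]},
])

```text
t: 57.58
ee_pos: [581.0, 230.5, 178.8]
orientation: [-1.232, -1.203, 1.177]
ft_force: [0.5, 0.9, 0.3]
width: 61.6
```

Emit:
jog_arm([
  {"claw": 0.7, "dp": [0, 0.5, 0.1], "turn": [0, 0, 0]},
  {"claw": 0.7, "dp": [0, 0.5, 0.1], "turn": [0, 0, 0]},
  {"claw": 0.7, "dp": [0, 0.5, 0.1], "turn": [0, 0, 0]},
  {"claw": 0.7, "dp": [0, 0.5, 0.1], "turn": [0, 0, 0]},
  {"claw": 0.7, "dp": [0, 0.5, 0.1], "turn": [0, 0, 0]},
  {"claw": 0.7, "dp": [0, 0.5, 0.1], "turn": [0, 0, 0]},
])

```text
t: 58.08
ee_pos: [580.3, 269.1, 185.8]
orientation: [-1.232, -1.2, 1.178]
ft_force: [-0.6, -0.2, 0.1]
width: 61.3
```

```bash
python3 - <<'E'
from h import *
st('w23')
for r in fitcollars('w23',60,[(541,430),(537,290),(533,150)]): print(r)
W=wworld(load('w23')); m=(abs(W[...,0]-622)<70)&(abs(W[...,1]+10)<45)&(W[...,2]>15)&(W[...,2]<32); print(m.sum())
if m.sum()>50: print(cv2.minAreaRect(W[m][:,:2].astype(np.float32)))
snap('scene','s4'); snap('top','top4')
E
```

```text
58.08 [580.3 269.1 185.8] jaw 1.542 [0.004, -1.0, -0.015] F [-0.6 -0.2  0.1] 61.3
(array([ 5.40550e+02,  4.27966e+02, -4.10000e-02]), np.float64(0.0098), 1478, 12014)
(array([ 5.37028e+02,  2.89793e+02, -4.30000e-02]), np.float64(0.0097), 1682, 16013)
(array([ 5.33063e+02,  1.51032e+02, -2.70000e-02]), np.float64(0.0094), 1592, 13620)
1618
((623.54248046875, -8.861574172973633), (45.65816116333008, 101.8701171875), 89.70172119140625)
```

View pics/w23.png

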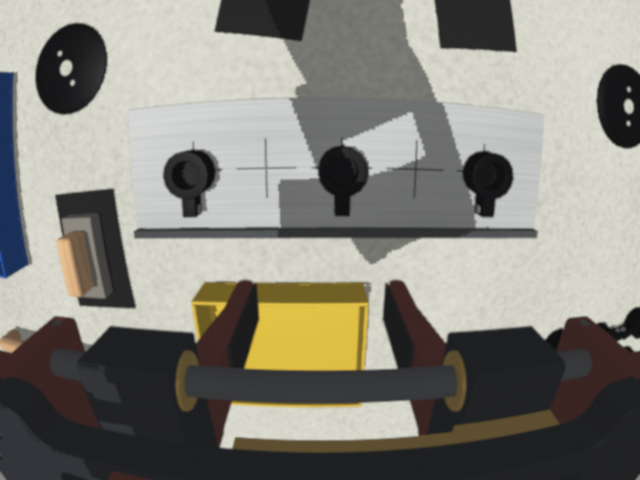

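View pics/s4.png

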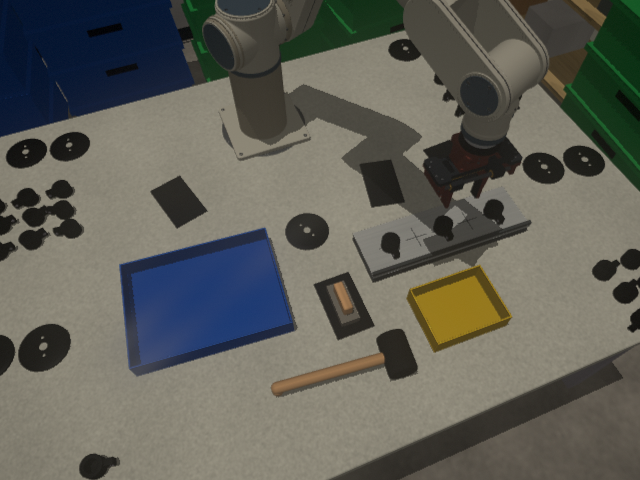

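The three collars stand on crosses 1, 3 and 5, each within 2 mm and with the lug within about 0.02 rad of square to the fence. The stone is centred on its mat, the bin is empty, and the mallet, disc and tray look untouched. Handing in.

```bash
python3 - <<'E'
from h import *
st(); print(ctrl.close_job())
E
```

```text
58.23 [580.8 269.6 186.5] jaw 1.542 [0.004, -1.0, -0.016] F [-0.6  0.6 -0.4] 61.6
the job is handed in; nothing more can be done
None
```

The job is handed in at 58.2 s. The stone made both strokes at about 7–11 N (estimated from the wrist force), with the bed giving about 4–5.5 mm, and went back on its mat. The bin held three collars, and they now stand on crosses 1, 3 and 5. The hand-in reported no verdict.

**Last checks (wrist camera):**
- **Collars:** each is within 2 mm of its cross, with the lug within about 0.02 rad of square to the fence.
- **Stone:** it lies within 2 mm of the mat's centre.
- **Rest of the scene:** the bin is empty, and the mallet, black disc and yellow tray look unmoved.

**What went wrong or disagreed:**
- **First grasp missed:** the first grasp of the stone closed on nothing. The finger tips end about 26 mm short of the reported TCP, so I allowed for that afterwards.
- **Collar knocked aside:** the collar on cross 5 was later found about 34 mm off its cross, moved while the arm was elsewhere. I picked it up, put it back and checked it again.
- **Fixed camera offset:** the top camera's collar fits were about 5 mm off the wrist camera's. I used the wrist values, and the grasps and placings bore them out.

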